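Re-arm the bench isolator with its panel key

ROBOT

A 6-joint arm with a two-finger parallel gripper is mounted at the origin on the work surface. World frame = base frame: x ahead of the robot, y to its left, z up, the work surface at z = 0. Lengths are in mm, angles in rad, forces in N, time in s.
With the tool pointing down it reaches from about 375 to 825 mm from the base axis. Payload 5.5 kg.
Tool frame: the origin (TCP) lies midway between the tips of the shut fingers; the grasp point (between the pads) lies 19 mm behind it; z points along the fingers, y is the direction in which the jaws open and shut (so a half turn about z gives the same grasp; the last joint's range is limited). The gripper opens to 85 mm and grips with 20 to 120 N. Pads are 22 mm wide; open, the fingers measure 114 mm over their backs; the gripper's body (76 mm by 85 mm) begins 54 mm behind the grasp point. The pads swing forward as they close: fully open they stand 13 mm farther back than shut.
Start: joints at [-1.31, 0.314, -0.047, 1.21, 0, 1.571], TCP at [154.709, -579.707, 231.299] pointing down, gripper open.
Joint ranges: [-2.67, 2.67], [-0.69, 1.73], [-1.03, 1.25], [-2.08, 2.16], [-1.42, 1.45], [-3.14, 3.14]. Speed limits (rad/s): [2.39, 2.39, 3.01, 3.14, 3.14, 3.14].

INTERFACE

Orientations are given as a rotation vector (axis times angle).
In Python, from cell import manip gives the robot as it stands.
- The arm moves only by the shell command python3 -m jog 'ROWS'. ROWS is JSON, a list of rows, each an object of numbers: "tx", "ty", "tz": the shift along the tool's x, y, z in m; "rx", "ry", "rz": the turn, a rotation vector about the tool's x, y, z in rad; "claw": the finger opening in m, from 0 to 0.0854. A call has exactly 10 rows; each row is the pose to reach, as a shift and turn from the pose commanded when the call began, along the tool's axes at that moment; what a row does not reach only later rows make up. A row lasts 1/12 s, in which the tool goes at most 41.7 mm and 7.16 degrees, less where a joint would pass 70% of its speed; a pose out of reach is approached as far as the arm can. A call with a gripper value outside its range is refused whole. The fingers move at their own pace and stop on an object; the grip force is fixed at half the most. Time passes only in rows, so rows that repeat a pose let the fingers close, or fill a call up. It gives the time, the measured TCP pose, the force and the opening at its end, in the units of the state.
- manip.get_obs(): the state, without advancing time (a new reading comes with each control period).
- manip.capture(name): name is "side" or "top"; returns a dict with "pixels" (480x640x3 uint8, red, green, blue), "range_z" (480x640 float32, mm along the optical axis (not along the pixel's ray), 0 where there is no reading), "K" (3x3 intrinsics, pixels), "T" (4x4, takes a point from camera to world coordinates). Camera axes: x right, y down, z forward; pixel columns grow to the right and rows downward; lengths in mm; the calibration is good to about 2 mm. A picture is of the moment at which its call begins.
- manip.sign_off(): hands the job in, once; it reports no verdict.
The state is a dict: "clock": time; "joint_positions": joint angles; "joint_vel": joint speeds; "joint_torque": joint torques, N m; "position": TCP position; "ee_rot": TCP orientation; "wrist_force": force on the tool from outside, world axes, zero at the start; "torque": the same for the moment, N m; "gripper_width": opening from 0.0 (shut) to 1.0 (fully open).
Only numpy, scipy, OpenCV 4.12 (cv2) and the standard library are available. Lean on these libraries where they do the work, as an engineer would, in place of code of your own. Each camera call takes 0.05 s, during which the arm holds its last target. There are 200 camera calls.

TASK

Re-arm the soldering bench's isolator: take the red-handled key from its blue rest, push it fully home into the brass-faced key switch on the grey box, turn it clockwise right up to its stop and then back home, draw it out and stand it back in the rest, fully down, and let go. Feel your way in and never force the key against the switch; leave the solder spool, the cutters and the black case where they are.

Things in the scene. Friction and masses are not known exactly. Their poses are not given: they have to be found in the camera images.
- box: grey steel isolator box, 130 mm (its x) by 160 mm (its y) by 55 mm high, fixed to the bench; origin at the centre of its underside, z up. Along the middle of its top, along the box's y, runs an aluminium rail 34 mm wide, 120 mm long and 6 mm high (rail top 61 mm above the bench).
- box_rail (a point): middle of the rail's top face; axes as the box. On the rail is clamped the key switch, a black block 44 by 44 by 32 mm with a brass top face and the keyway in its centre. It is centred across the rail (box x) and square to the box, but was clamped by hand anywhere within 8 mm of this point along the box's y, either way; that is not measured: find it by feel or eye. It does not move when pushed.
- box_face (a point): point 32 mm above box_rail, level with the switch's brass face (93 mm above the bench), axes as the box; the keyway lies off it along y, as told there. The keyway is a straight-down slot, 21 mm along box x by 8 mm along box y, mouth bevelled 1.5 mm. The key goes in 24 mm, until its handle's underside meets the face; only then turn it. Once turned it comes out only with the blade lined up with the slot again.
- core (a joint): turn of the switch's core in rad: 0 at home, growing as the key is turned clockwise seen from above. A hard stop ends the turn somewhere between 1.1 and 1.5 rad (feel it), another is at home. Light friction of about 0.06 N m, no spring: it stays where it is left. The blade is loose in the core by about 0.12 rad to either side, so the key turns that much before the core follows, each way.
- key_grip (a point): centre of the key's red handle, a flat paddle 30 mm wide (key x), 12 mm thick (key y), 46 mm tall (key z, up); grasp it across the 12 mm. Its flat underside is 23 mm below this point; under it 10 mm of round stem (5.5 mm thick), then the blade. About 60 g; the same after half a turn about z. It starts upright in the rest, blade in the slot, handle's underside on the rest, lined up with the rest.
- key_tip (a point): centre of the lower end of the key's steel blade, 47 mm below key_grip along the key's axis; axes as the key. The blade is 18 mm (key x) by 6 mm (key y) and 14 mm tall; its lowest 2 mm narrow to 13 by 3.6 mm.
- rest_slot (a point): centre of the mouth of the key rest's slot, in its top face 40 mm above the bench; axes as the rest. The rest is a blue block 70 mm (x) by 60 mm (y) by 40 mm, fixed; its slot is 21 mm along its x by 9 mm along its y and 28 mm deep, mouth bevelled by 2 mm. The standing key's handle underside lies on this top face, its tip 24 mm below.
- spool: bystander: red solder spool, 48 mm across, 32 mm tall, standing; origin at the centre of its underside.
- cutters: bystander: red-handled side cutters lying flat, 140 mm long along x, 55 mm wide, 13 mm high; origin on the bench under the pivot.
- case: bystander: black plastic component case 70 by 50 by 22 mm; origin at the centre of its underside.
Mind the look-alikes: they are no part of the job. Of the things like the part that bears rest_slot, leave any that is green or purple; of the rest the smaller one is meant.

How it is judged:
By the outcome, as a careful person would: the job done as asked, in the order asked, and still so for the second after the job is handed in, with the robot touching nothing.
It also fails if it takes over 72 s, if anything falls off the work surface, if the arm or the gripper's body presses on something with over 40 N, if the wrist force passes 120 N, or if a joint passes its speed limit or range.

## Working session

There is one attempt and no reset: what is moved stays moved. The work goes in short steps, Python scripts to look and compute and a shell command to move; the robot and the scene stay as the last step left them, time stands still between calls to the robot, and variables do not carry over. Pictures are saved under pics/ and viewed, about 8 in all and at most 12, crops included, and the job is handed in when it is done.

```bash
mkdir -p pics; ls; python3 - <<'E'
from cell import manip
import cv2,numpy as np
print(manip.get_obs())
for n in("side","top"):
    c=manip.capture(n); cv2.imwrite(f"pics/{n}0.png",c["pixels"][:,:,::-1]); np.savez(f"pics/{n}0.npz",**c)
    print(n,c["K"].tolist(),np.round(c["T"],4).tolist())
E
```

```text
pics
{'clock': 0.0, 'joint_positions': array([-1.30999690e+00,  3.14235293e-01, -4.80887741e-02,  1.21016398e+00,
        3.72424254e-06,  1.57086307e+00]), 'joint_vel': array([ 0.00114515, -0.0012986 , -0.00141349,  0.00139004,  0.00135023,
        0.00044755]), 'joint_torque': array([ 2.10120929e-04, -5.39590645e+01,  3.39747977e+01,  1.94764574e-02,
        9.99105055e-05, -2.46332704e-06]), 'position': array([ 154.56637673, -579.16074341,  230.42473269]), 'ee_rot': array([-3.11327055e+00, -4.08180713e-01,  3.39641490e-04]), 'wrist_force': array([ 0.10449417,  0.34593981, -0.13759136]), 'torque': array([-0.01897674, -0.03924372,  0.02450368]), 'gripper_width': 1.0005657664346979}
side [[451.72426701952384, 0.0, 322.0202622246592], [0.0, 451.72426701952384, 242.76789462776873], [0.0, 0.0, 1.0]] [[-0.9844, -0.1387, 0.1087, 498.4567], [-0.1759, 0.7396, -0.6497, 375.8277], [0.0097, -0.6586, -0.7524, 639.6857], [0.0, 0.0, 0.0, 1.0]]
top [[483.1376997891698, 0.0, 317.93815727790053], [0.0, 483.1376997891698, 234.03108720590458], [0.0, 0.0, 1.0]] [[0.0082, -0.9957, 0.0925, 526.5186], [-0.9998, -0.0065, 0.0183, -105.5578], [-0.0176, -0.0926, -0.9955, 980.4463], [0.0, 0.0, 0.0, 1.0]]
```

View pics/top0.png

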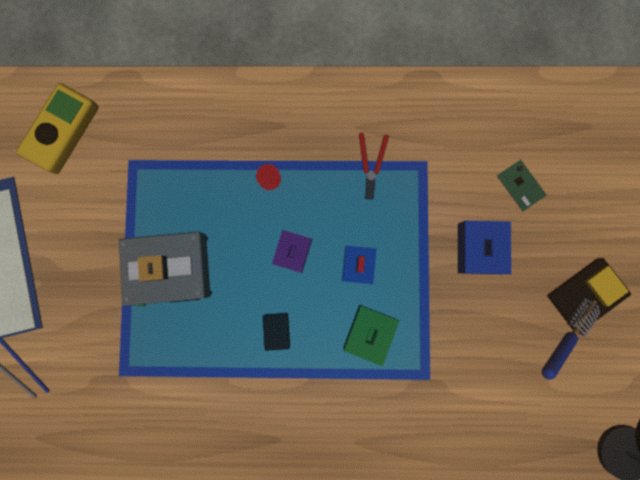

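View pics/side0.png

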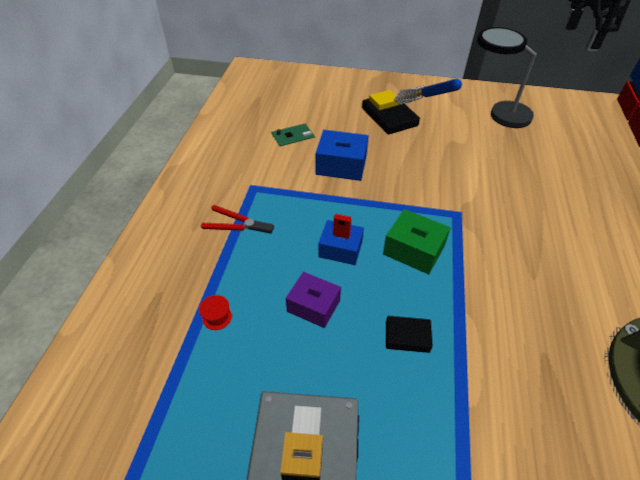

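Top view, candidates for the rest:
- small blue (360,265), holding the red key
- larger blue (485,247), empty
- purple (292,251)
- green (371,335)

Red look-alikes for the key are the spool (268,177) and the cutters' handles (373,150). I choose the small blue rest with the key in it. The switch is brass at (151,268).

```bash
cat > h.py <<'E'
import numpy as np,cv2
def ray(c,uv):
    d=np.linalg.inv(c["K"])@np.array([uv[0],uv[1],1.]); return c["T"][:3,3],c["T"][:3,:3]@d
def plane(c,uv,z):
    o,d=ray(c,uv); return o+d*(z-o[2])/d[2]
def tri(c1,u1,c2,u2):
    o,d=ray(c1,u1);p,e=ray(c2,u2)
    s=np.linalg.lstsq(np.c_[d,-e],p-o,rcond=None)[0]
    a,b=o+d*s[0],p+e*s[1]; return (a+b)/2,np.linalg.norm(a-b)
def mask(c,lo,hi,roi):
    h=cv2.cvtColor(c["pixels"],cv2.COLOR_RGB2HSV); m=cv2.inRange(h,lo,hi)
    k=np.zeros_like(m);x0,y0,x1,y1=roi;k[y0:y1,x0:x1]=255; m&=k
    cs,_=cv2.findContours(m,cv2.RETR_EXTERNAL,cv2.CHAIN_APPROX_NONE)
    return m,max(cs,key=cv2.contourArea)
def world(c,m):
    v,u=np.nonzero(m); z=c["range_z"][v,u]; ok=z>0; u,v,z=u[ok],v[ok],z[ok]
    p=np.linalg.inv(c["K"])@np.vstack([u*z,v*z,z]); return (c["T"][:3,:3]@p).T+c["T"][:3,3]
E
python3 - <<'E'
from h import *
T=dict(np.load("pics/top0.npz"));S=dict(np.load("pics/side0.npz"))
R=[((0,130,60),(8,255,255))];B=((110,130,60),(125,255,255));G=((12,130,90),(25,255,255))
for n,(lo,hi),rt,rs in [("key",R[0],(340,245,380,290),(325,205,360,245)),("rest",B,(335,238,385,292),(312,215,370,268)),("brass",G,(132,250,170,285),(275,425,330,480))]:
    for cn,c,r in(("top",T,rt),("side",S,rs)):
        m,k=mask(c,lo,hi,r); P=world(c,m); 
        top=P[P[:,2]>np.percentile(P[:,2],98)-6]
        rr=cv2.minAreaRect(top[:,:2].astype(np.float32))
        print(n,cn,cv2.minAreaRect(k),len(P),"z%",np.percentile(P[:,2],[2,50,98]).round(1),"top c",np.round(rr[0],1),np.round(rr[1],1),round(rr[2],1),"mean",top.mean(0).round(1))
# grey box, by height
import itertools
for cn,c in(("top",T),("side",S)):
    P=world(c,np.ones((480,640)))
    for nm,z0,z1,(x0,x1,y0,y1) in[("box",50,58,(330,600,120,350)),("rail",59,64,(330,600,120,350)),("brass",88,98,(330,600,120,350)),("rest",36,44,(400,560,-250,-130)),("key",80,92,(400,560,-250,-130))]:
        q=P[(P[:,2]>z0)&(P[:,2]<z1)&(P[:,0]>x0)&(P[:,0]<x1)&(P[:,1]>y0)&(P[:,1]<y1)]
        if len(q)>5:
            r=cv2.minAreaRect(q[:,:2].astype(np.float32));print(cn,nm,len(q),np.round(r[0],1),np.round(r[1],1),round(r[2],1),q[:,2].mean().round(1))
for n,c,(a,b,x,y) in(("t1",T,(110,225,215,310)),("t2",T,(335,235,390,295)),("s1",S,(245,385,365,480)),("s2",S,(310,200,370,270))):
    im=cv2.resize(c["pixels"][b:y,a:x,::-1],(390,290),interpolation=3);cv2.imwrite(f"/tmp/{n}.png",im)
I=[cv2.imread(f"/tmp/{n}.png") for n in("t1","t2","s1","s2")]
cv2.imwrite("pics/crop.png",np.vstack([np.hstack(I[:2]),np.hstack(I[2:])]))
E
```

```text
key top ((360.0, 261.0), (0.0, 0.0), 0.0) 1 z% [88.1 88.1 88.1] top c [ 560.  -167.1] [0. 0.] 0.0 mean [ 560.  -167.1   88.1]
key side ((341.34759521484375, 225.8719482421875), (16.56473159790039, 21.092426300048828), 6.34019136428833) 257 z% [43.6 69.2 87.5] top c [ 554.  -165.3] [10.  28.6] 82.6 mean [ 554.4 -164.3   85.5]
rest top ((359.1039733886719, 264.4604187011719), (29.154592514038086, 33.532752990722656), 5.710593223571777) 644 z% [37.1 40.3 44.2] top c [ 555.3 -168.6] [56.3 65. ] 84.5 mean [ 556.6 -168.7   40.8]
rest side ((339.9529113769531, 241.71176147460938), (40.782920837402344, 37.42049789428711), 12.52880859375) 840 z% [ 4.8 39.2 42.2] top c [ 553.7 -166.1] [60.5 69. ] 84.9 mean [ 552.7 -158.1   40.1]
brass top ((150.29312133789062, 268.0172424316406), (22.837507247924805, 23.16969108581543), 85.2363510131836) 469 z% [88.7 92.7 95.9] top c [544.3 219.8] [42.  42.6] 7.1 mean [544.3 219.9  92.9]
brass side ((301.6123352050781, 454.1355895996094), (39.016414642333984, 41.723297119140625), 5.355824947357178) 1481 z% [87.6 93.2 95.2] top c [543.8 222.3] [43.6 44.3] 5.8 mean [543.7 223.3  93.2]
top box 3766 [543.  214.4] [127.4 160.5] 5.6 54.6
top rail 539 [541.8 219.6] [107.5 130.3] 4.4 61.1
top brass 547 [543.5 221.4] [44.  45.8] 5.7 92.6
top rest 591 [ 483.5 -184.1] [157.   92.8] 3.0 40.2
top key 71 [ 549.1 -167.3] [11.3 18.4] 89.9 86.0
side box 5518 [543.6 190.2] [123.5 109.4] 5.8 55.3
side rail 722 [529.6 195.3] [71.8 98. ] 2.4 61.3
side brass 1502 [543.6 221.9] [44.  45.1] 5.8 93.1
side rest 633 [ 481.3 -167.2] [159.3  62.6] 2.9 40.2
side key 87 [ 549.5 -166. ] [13.5 20.5] 88.1 84.9
```

View pics/crop.png

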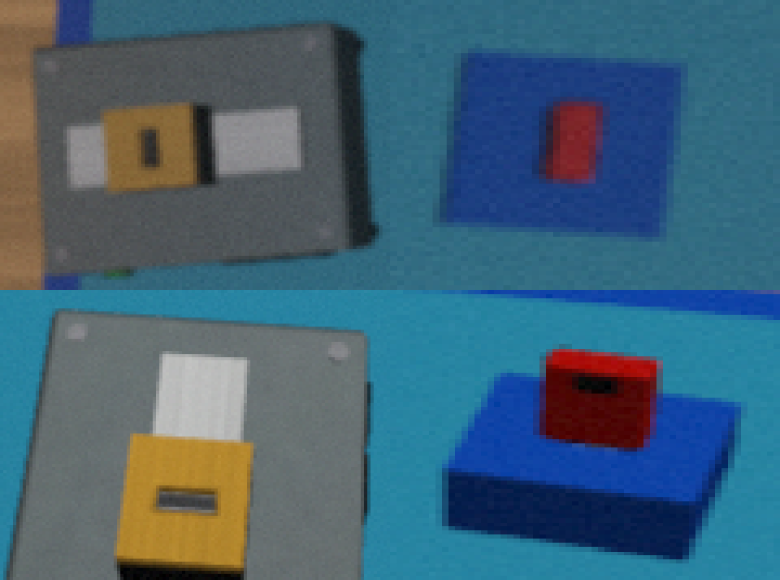

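The crop shows the key upright in the small blue rest and the slot across the brass face, so the choice stands. Measured heights are rest 40, key top 86 and brass 93, which all agree with the text.

```bash
cat >> h.py <<'E'
from scipy.spatial.transform import Rotation as Ro
def goto(x,y,z,yaw_deg,o=None):
    """shift & turn in tool axes to bring TCP to xyz, pointing down, tool y along world yaw (either sense)"""
    from cell import manip
    o=o or manip.get_obs(); R=Ro.from_rotvec(o["ee_rot"]); 
    print("t %.2f"%o["clock"],"pos",o["position"].round(1),"q",o["joint_positions"].round(2),"yaw of tool y %.2f"%np.degrees(np.arctan2(*R.as_matrix()[[1,0],1])),"tool z",R.as_matrix()[:,2].round(3),"F",o["wrist_force"].round(1),"M",o["torque"].round(2),"w %.1f"%(85.4*o["gripper_width"]))
    d=R.inv().apply(np.array([x,y,z])-o["position"])
    for k in(0,180):
        a=np.radians(yaw_deg+k); yv=np.array([np.cos(a),np.sin(a),0]); zv=np.array([0,0,-1.]); G=np.c_[np.cross(yv,zv),yv,zv]
        print(" shift mm",d.round(1),"rot",(R.inv()*Ro.from_matrix(G)).as_rotvec().round(4))
E
python3 -c "
from h import *
goto(554.5,-167.3,130,84.7)"
```

```text
t 0.10 pos [ 154.6 -579.2  230.5] q [-1.31  0.31 -0.05  1.21  0.    1.57] yaw of tool y -75.06 tool z [-0.     0.001 -1.   ] F [-0.   0.6 -0.1] M [-0.    0.   -0.02] w 85.2
 shift mm [ 492.6 -294.7  101. ] rot [-3.0000e-04 -2.1000e-03 -2.7883e+00]
 shift mm [ 492.6 -294.7  101. ] rot [-1.500e-03  2.000e-04  3.533e-01]
```

```bash
python3 -m jog '[{"tx":0.01,"ty":-0.006,"rz":-0.06},{"tx":0.035,"ty":-0.021,"rz":-0.18},{"tx":0.065,"ty":-0.038,"rz":-0.3},{"tx":0.095,"ty":-0.056,"rz":-0.42},{"tx":0.125,"ty":-0.074,"rz":-0.54},{"tx":0.155,"ty":-0.092,"rz":-0.66},{"tx":0.185,"ty":-0.11,"rz":-0.78},{"tx":0.215,"ty":-0.128,"rz":-0.9},{"tx":0.24,"ty":-0.143,"rz":-1.02},{"tx":0.25,"ty":-0.148,"rz":-1.1}]'; python3 -c "
from h import *
goto(554.5,-167.3,130,84.7)"
```

```text
t 0.10 pos [ 154.6 -579.2  230.5] q [-1.31  0.31 -0.05  1.21  0.    1.57] yaw of tool y -75.06 tool z [-0.     0.001 -1.   ] F [-0.   0.6 -0.1] M [-0.    0.   -0.02] w 85.2
 shift mm [ 492.6 -294.7  101. ] rot [-3.0000e-04 -2.1000e-03 -2.7883e+00]
 shift mm [ 492.6 -294.7  101. ] rot [-1.500e-03  2.000e-04  3.533e-01]invalid input at $[0]: expected keys tx, ty, tz, rx, ry, rz, claw
```

```bash
python3 -m jog '[{"tx":0.01,"ty":-0.006,"tz":0,"rx":0,"ry":0,"rz":-0.06,"claw":0.085},{"tx":0.035,"ty":-0.021,"tz":0,"rx":0,"ry":0,"rz":-0.18,"claw":0.085},{"tx":0.065,"ty":-0.038,"tz":0,"rx":0,"ry":0,"rz":-0.3,"claw":0.085},{"tx":0.095,"ty":-0.056,"tz":0,"rx":0,"ry":0,"rz":-0.42,"claw":0.085},{"tx":0.125,"ty":-0.074,"tz":0,"rx":0,"ry":0,"rz":-0.54,"claw":0.085},{"tx":0.155,"ty":-0.092,"tz":0,"rx":0,"ry":0,"rz":-0.66,"claw":0.085},{"tx":0.185,"ty":-0.11,"tz":0,"rx":0,"ry":0,"rz":-0.78,"claw":0.085},{"tx":0.215,"ty":-0.128,"tz":0,"rx":0,"ry":0,"rz":-0.9,"claw":0.085},{"tx":0.24,"ty":-0.143,"tz":0,"rx":0,"ry":0,"rz":-1.02,"claw":0.085},{"tx":0.25,"ty":-0.148,"tz":0,"rx":0,"ry":0,"rz":-1.1,"claw":0.085}]'; python3 -c "
from h import *
goto(554.5,-167.3,130,84.7)"
```

```text
clock: 0.93
position: [360.0, -369.3, 231.1]
ee_rot: [-2.432, -1.987, -0.002]
wrist_force: [0.0, -0.3, -0.5]
gripper_width: 0.994
t 0.93 pos [ 360.  -369.3  231.1] q [-0.8   0.16 -0.25  1.17  0.    0.97] yaw of tool y -11.52 tool z [ 0.     0.002 -1.   ] F [ 0.  -0.3 -0.5] M [-0.05  0.03  0.01] w 84.9
 shift mm [236.6 150.3 101.5] rot [ 1.4000e-03 -1.2000e-03 -1.6794e+00]
 shift mm [236.6 150.3 101.5] rot [-1.1000e-03 -1.4000e-03  1.4622e+00]
```

```bash
python3 -m jog '[{"tx":0.012,"ty":0.008,"tz":0,"rx":0,"ry":0,"rz":-0.12,"claw":0.085},{"tx":0.036,"ty":0.023,"tz":0.005,"rx":0,"ry":0,"rz":-0.24,"claw":0.085},{"tx":0.065,"ty":0.041,"tz":0.01,"rx":0,"ry":0,"rz":-0.36,"claw":0.085},{"tx":0.095,"ty":0.06,"tz":0.015,"rx":0,"ry":0,"rz":-0.48,"claw":0.085},{"tx":0.125,"ty":0.079,"tz":0.02,"rx":0,"ry":0,"rz":-0.6,"claw":0.085},{"tx":0.155,"ty":0.098,"tz":0.025,"rx":0,"ry":0,"rz":-0.72,"claw":0.085},{"tx":0.185,"ty":0.117,"tz":0.03,"rx":0,"ry":0,"rz":-0.84,"claw":0.085},{"tx":0.212,"ty":0.134,"tz":0.035,"rx":0,"ry":0,"rz":-0.96,"claw":0.085},{"tx":0.23,"ty":0.146,"tz":0.04,"rx":0,"ry":0,"rz":-1.08,"claw":0.085},{"tx":0.2366,"ty":0.1503,"tz":0.04,"rx":0,"ry":0,"rz":-1.2,"claw":0.085}]'; python3 -c "
from h import *
goto(554.5,-167.3,130,84.7)"
```

```text
clock: 1.77
position: [555.7, -169.3, 189.6]
ee_rot: [-0.885, -3.013, -0.002]
wrist_force: [-0.9, -0.7, -0.3]
gripper_width: 0.996
t 1.77 pos [ 555.7 -169.3  189.6] q [-0.3   0.3  -0.16  1.11  0.    0.28] yaw of tool y 57.25 tool z [-0.001  0.001 -1.   ] F [-0.9 -0.7 -0.3] M [-0.02  0.02  0.03] w 85.0
 shift mm [ 2.   1.  59.6] rot [ 0.001  -0.0018 -0.4791]
 shift mm [ 2.   1.  59.6] rot [-2.4000e-03 -1.3000e-03  2.6625e+00]
```

```bash
python3 -m jog '[{"tx":0,"ty":0,"tz":0.005,"rx":0,"ry":0,"rz":-0.1,"claw":0.085},{"tx":0,"ty":0,"tz":0.015,"rx":0,"ry":0,"rz":-0.2,"claw":0.085},{"tx":0.0,"ty":0,"tz":0.03,"rx":0,"ry":0,"rz":-0.3,"claw":0.085},{"tx":0.0,"ty":0,"tz":0.045,"rx":0,"ry":0,"rz":-0.4,"claw":0.085},{"tx":0.0,"ty":0,"tz":0.055,"rx":0,"ry":0,"rz":-0.46,"claw":0.085},{"tx":0.0,"ty":0,"tz":0.06,"rx":0,"ry":0,"rz":-0.46,"claw":0.085},{"tx":0.0,"ty":0,"tz":0.06,"rx":0,"ry":0,"rz":-0.46,"claw":0.085},{"tx":0.0,"ty":0,"tz":0.06,"rx":0,"ry":0,"rz":-0.46,"claw":0.085},{"tx":0,"ty":0,"tz":0.06,"rx":0,"ry":0,"rz":-0.46,"claw":0.085},{"tx":0.0,"ty":0,"tz":0.06,"rx":0,"ry":0,"rz":-0.46,"claw":0.085}]'; python3 -c "
from h import *
goto(554.5,-167.3,50,84.7)"
```

```text
clock: 2.6
position: [555.0, -172.4, 132.2]
ee_rot: [0.191, 3.134, -0.001]
wrist_force: [0.3, 0.5, -0.1]
gripper_width: 0.996
t 2.60 pos [ 555.  -172.4  132.2] q [-0.3   0.33 -0.25  0.98  0.   -0.18] yaw of tool y 83.04 tool z [ 0.001 -0.    -1.   ] F [ 0.3  0.5 -0.1] M [-0.02 -0.01  0.08] w 85.0
 shift mm [ 1.3  5.  82.2] rot [-0.0003  0.0014 -0.0291]
 shift mm [ 1.3  5.  82.2] rot [2.2000e-03 4.0000e-04 3.1125e+00]
```

```bash
python3 -m jog '[{"tx":0.001,"ty":0.003,"tz":0.005,"rx":0,"ry":0,"rz":-0.03,"claw":0.085},{"tx":0.0013,"ty":0.005,"tz":0.015,"rx":0,"ry":0,"rz":-0.03,"claw":0.085},{"tx":0.0013,"ty":0.005,"tz":0.03,"rx":0,"ry":0,"rz":-0.03,"claw":0.085},{"tx":0.0013,"ty":0.005,"tz":0.045,"rx":0,"ry":0,"rz":-0.03,"claw":0.085},{"tx":0.0013,"ty":0.005,"tz":0.06,"rx":0,"ry":0,"rz":-0.03,"claw":0.085},{"tx":0.0013,"ty":0.005,"tz":0.073,"rx":0,"ry":0,"rz":-0.03,"claw":0.085},{"tx":0.0013,"ty":0.005,"tz":0.08,"rx":0,"ry":0,"rz":-0.03,"claw":0.085},{"tx":0.0013,"ty":0.005,"tz":0.082,"rx":0,"ry":0,"rz":-0.03,"claw":0.085},{"tx":0.0013,"ty":0.005,"tz":0.082,"rx":0,"ry":0,"rz":-0.03,"claw":0.085},{"tx":0.0013,"ty":0.005,"tz":0.082,"rx":0,"ry":0,"rz":-0.03,"claw":0.085}]'; python3 - <<'E'
from h import *
from cell import manip
goto(554.5,-167.3,50,84.7)
I=[]
for n,(a,b,x,y) in(("top",(320,225,400,305)),("side",(300,160,380,280))):
    c=manip.capture(n);I.append(cv2.resize(c["pixels"][b:y,a:x,::-1],(390,580 if n=="side" else 390),interpolation=3))
I[0]=cv2.copyMakeBorder(I[0],0,190,0,0,0);cv2.imwrite("pics/grasp.png",np.hstack(I))
E
```

```text
clock: 3.43
position: [554.2, -167.2, 49.8]
ee_rot: [0.143, 3.138, -0.0]
wrist_force: [-0.1, 0.6, -0.3]
gripper_width: 0.995
t 3.43 pos [ 554.2 -167.2   49.8] q [-0.29  0.41 -0.35  0.81  0.   -0.2 ] yaw of tool y 84.78 tool z [ 0.001 -0.    -1.   ] F [-0.1  0.6 -0.3] M [ 0.02 -0.03  0.05] w 85.0
 shift mm [-0.3 -0.1 -0.2] rot [-0.0002  0.0008  0.0015]
 shift mm [-0.3 -0.1 -0.2] rot [-1.2000e-03 -2.0000e-04 -3.1401e+00]
```

View pics/grasp.png

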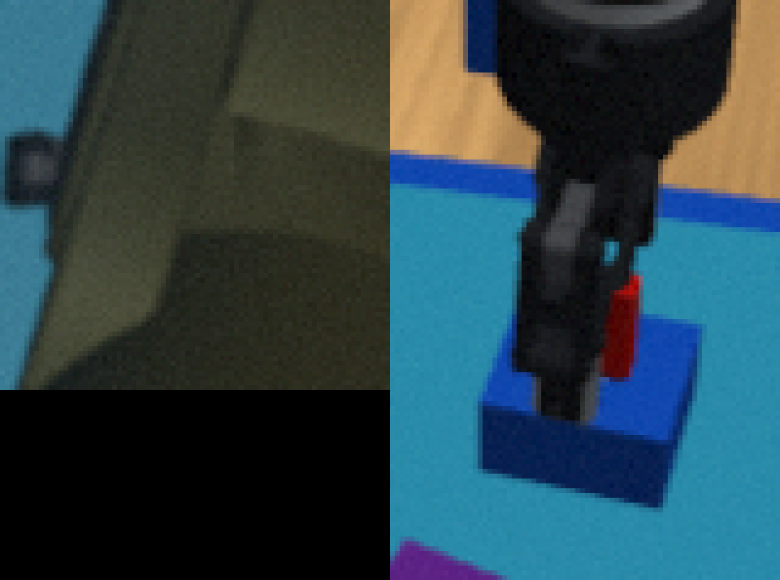

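```bash
python3 - <<'E'
from h import *
S=dict(np.load("pics/side0.npz"))
def pr(p):
    q=np.linalg.inv(S["T"])@np.r_[p,1];q=S["K"]@q[:3];return (q[:2]/q[2])
for p in[(554.2,-124,63),(554.2,-120,63),(554.2,-110,70),(554.5,-167.3,63),(554.5,-167.3,86)]:
    u=pr(p);print(p,u.round(1),"crop",((u[0]-300)*4.875+390).round(),((u[1]-160)*4.833).round())
E
```

```text
(554.2, -124, 63) [338.2 244.2] crop 576.0 407.0
(554.2, -120, 63) [337.9 246. ] crop 575.0 415.0
(554.2, -110, 70) [337.1 247.7] crop 571.0 424.0
(554.5, -167.3, 63) [341.8 225.9] crop 594.0 318.0
(554.5, -167.3, 86) [342.4 216.7] crop 597.0 274.0
```

```bash
python3 -m jog '[{"tx":0,"ty":0,"tz":0,"rx":0,"ry":0,"rz":0,"claw":0.06},{"tx":0,"ty":0,"tz":0,"rx":0,"ry":0,"rz":0,"claw":0.04},{"tx":0,"ty":0,"tz":0,"rx":0,"ry":0,"rz":0,"claw":0.025},{"tx":0,"ty":0,"tz":0,"rx":0,"ry":0,"rz":0,"claw":0.018},{"tx":0,"ty":0,"tz":0,"rx":0,"ry":0,"rz":0,"claw":0.014},{"tx":0,"ty":0,"tz":0,"rx":0,"ry":0,"rz":0,"claw":0.01},{"tx":0,"ty":0,"tz":0,"rx":0,"ry":0,"rz":0,"claw":0.005},{"tx":0,"ty":0,"tz":0,"rx":0,"ry":0,"rz":0,"claw":0.0},{"tx":0,"ty":0,"tz":0,"rx":0,"ry":0,"rz":0,"claw":0},{"tx":0,"ty":0,"tz":0,"rx":0,"ry":0,"rz":0,"claw":0}]'; python3 -c "
from h import *
goto(554.5,-167.3,50,84.7)"
```

```text
clock: 4.37
position: [553.8, -167.1, 49.4]
ee_rot: [0.143, 3.138, -0.0]
wrist_force: [-0.3, 0.2, 2.7]
gripper_width: 0.134
t 4.37 pos [ 553.8 -167.1   49.4] q [-0.29  0.41 -0.35  0.81  0.   -0.2 ] yaw of tool y 84.80 tool z [ 0. -0. -1.] F [-0.3  0.2  2.7] M [0.1  0.15 0.01] w 11.4
 shift mm [-0.7 -0.2 -0.6] rot [-0.      0.0002  0.0017]
 shift mm [-0.7 -0.2 -0.6] rot [-4.0000e-04 -0.0000e+00 -3.1399e+00]
```

```bash
python3 -m jog '[{"tx":0,"ty":0,"tz":-0.003,"rx":0,"ry":0,"rz":0,"claw":0},{"tx":0,"ty":0,"tz":-0.01,"rx":0,"ry":0,"rz":0,"claw":0},{"tx":0,"ty":0,"tz":-0.02,"rx":0,"ry":0,"rz":0,"claw":0},{"tx":0,"ty":0,"tz":-0.035,"rx":0,"ry":0,"rz":0,"claw":0},{"tx":0,"ty":0,"tz":-0.055,"rx":0,"ry":0,"rz":0,"claw":0},{"tx":0,"ty":0,"tz":-0.08,"rx":0,"ry":0,"rz":0,"claw":0},{"tx":0,"ty":0,"tz":-0.1,"rx":0,"ry":0,"rz":0,"claw":0},{"tx":0,"ty":0,"tz":-0.115,"rx":0,"ry":0,"rz":0,"claw":0},{"tx":0,"ty":0,"tz":-0.124,"rx":0,"ry":0,"rz":0,"claw":0},{"tx":0,"ty":0,"tz":-0.13,"rx":0,"ry":0,"rz":0,"claw":0}]'; python3 -c "
from h import *
goto(543.8,221.8,170,95.7)"
```

```text
clock: 5.2
position: [554.4, -167.3, 181.3]
ee_rot: [0.142, 3.136, -0.001]
wrist_force: [-0.1, 0.5, -1.1]
gripper_width: 0.133
t 5.20 pos [ 554.4 -167.3  181.3] q [-0.29  0.3  -0.19  1.09 -0.   -0.2 ] yaw of tool y 84.80 tool z [ 0.002 -0.001 -1.   ] F [-0.1  0.5 -1.1] M [ 0.02 -0.    0.05] w 11.4
 shift mm [ 45.9 386.5  11. ] rot [-0.0007  0.0023 -0.1903]
 shift mm [ 45.9 386.5  11. ] rot [3.4000e-03 1.0000e-03 2.9513e+00]
```

```bash
python3 -m jog '[{"tx":0.001,"ty":0.008,"tz":0,"rx":0,"ry":0,"rz":0,"claw":0},{"tx":0.003,"ty":0.024,"tz":0,"rx":0,"ry":0,"rz":0,"claw":0},{"tx":0.005,"ty":0.045,"tz":0,"rx":0,"ry":0,"rz":0,"claw":0},{"tx":0.008,"ty":0.068,"tz":0,"rx":0,"ry":0,"rz":0,"claw":0},{"tx":0.011,"ty":0.092,"tz":0,"rx":0,"ry":0,"rz":0,"claw":0},{"tx":0.014,"ty":0.116,"tz":0,"rx":0,"ry":0,"rz":0,"claw":0},{"tx":0.017,"ty":0.14,"tz":0,"rx":0,"ry":0,"rz":0,"claw":0},{"tx":0.02,"ty":0.164,"tz":0,"rx":0,"ry":0,"rz":0,"claw":0},{"tx":0.023,"ty":0.188,"tz":0,"rx":0,"ry":0,"rz":0,"claw":0},{"tx":0.025,"ty":0.21,"tz":0,"rx":0,"ry":0,"rz":0,"claw":0}]' >/dev/null; python3 -m jog '[{"tx":0.003,"ty":0.024,"tz":0,"rx":0,"ry":0,"rz":-0.02,"claw":0},{"tx":0.006,"ty":0.048,"tz":0,"rx":0,"ry":0,"rz":-0.05,"claw":0},{"tx":0.009,"ty":0.072,"tz":0,"rx":0,"ry":0,"rz":-0.08,"claw":0},{"tx":0.012,"ty":0.096,"tz":0,"rx":0,"ry":0,"rz":-0.11,"claw":0},{"tx":0.015,"ty":0.12,"tz":0,"rx":0,"ry":0,"rz":-0.14,"claw":0},{"tx":0.018,"ty":0.142,"tz":0,"rx":0,"ry":0,"rz":-0.17,"claw":0},{"tx":0.02,"ty":0.16,"tz":0,"rx":0,"ry":0,"rz":-0.19,"claw":0},{"tx":0.021,"ty":0.171,"tz":0,"rx":0,"ry":0,"rz":-0.19,"claw":0},{"tx":0.021,"ty":0.1765,"tz":0,"rx":0,"ry":0,"rz":-0.19,"claw":0},{"tx":0.021,"ty":0.1765,"tz":0,"rx":0,"ry":0,"rz":-0.19,"claw":0}]';python3 - <<'E'
from h import *
from cell import manip
goto(543.8,221.8,135,95.7)
c=manip.capture("side");np.savez("pics/s2.npz",**c)
cv2.imwrite("pics/s2.png",cv2.resize(c["pixels"][340:480,220:400,::-1],(720,560),interpolation=3))
E
```

```text
clock: 6.87
position: [542.4, 222.8, 178.5]
ee_rot: [0.157, -3.137, 0.001]
wrist_force: [-0.2, -1.3, -0.6]
gripper_width: 0.131
t 6.87 pos [542.4 222.8 178.5] q [ 0.39  0.31 -0.17  1.09  0.    0.29] yaw of tool y 95.73 tool z [-0.001 -0.    -1.   ] F [-0.2 -1.3 -0.6] M [-0.   -0.01 -0.07] w 11.2
 shift mm [-1.3 -1.1 43.5] rot [-0.0003 -0.0011  0.0006]
 shift mm [-1.3 -1.1 43.5] rot [ 1.800e-03 -5.000e-04 -3.141e+00]
```

View pics/s2.png

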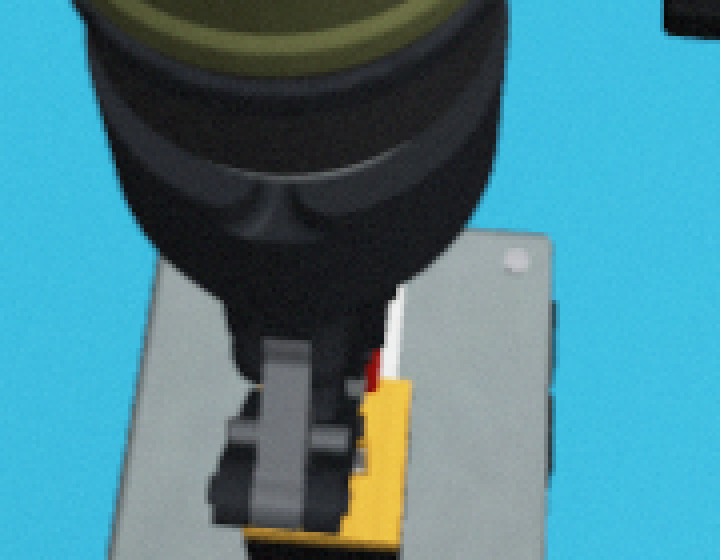

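```bash
python3 - <<'E'
from h import *
T=dict(np.load("pics/top0.npz"));S=dict(np.load("pics/side0.npz"));S2=dict(np.load("pics/s2.npz"))
G=((12,130,90),(25,255,255));U=[]
for c,r in((T,(132,250,170,285)),(S,(275,425,330,480))):
    m,k=mask(c,*G,r); f=np.zeros_like(m);cv2.drawContours(f,[k],-1,255,-1)
    h=cv2.erode((f>0)&(m==0) and 1 if False else ((f>0)&(m==0)).astype(np.uint8),np.ones((1,1)))
    f2=cv2.erode(f,np.ones((7,7)));h=h&(f2>0)
    v,u=np.nonzero(h);U.append((u.mean(),v.mean()));print("slot px",U[-1],len(u),"brass",cv2.minAreaRect(k)[0], "on plane93: slot",plane(c,U[-1],93).round(1),"brass",plane(c,cv2.minAreaRect(k)[0],93).round(1))
print("tri",tri(T,U[0],S,U[1]))
def pr(p):
    q=np.linalg.inv(S["T"])@np.r_[p,1];q=S["K"]@q[:3];return (q[:2]/q[2])
a=np.radians(5.7);
for z in(169,180,192,205,215):
  for yy in(-6,6):
    p=np.array([542.4,222.8])+[-15*np.cos(a)-yy*np.sin(a),-15*np.sin(a)+yy*np.cos(a)]
    print(z,yy,pr((*p,z)).round(1))
m,k=mask(S2,(0,130,40),(8,255,255),(300,420,320,445));v,u=np.nonzero(m);print("red",u.min(),u.max(),v.min(),v.max())
for r in range(v.min(),v.max()+1):print(r,u[v==r].min(),u[v==r].max(),end="; ")
E
```

```text
slot px (np.float64(149.8679245283019), np.float64(268.07547169811323)) 53 brass (150.29312133789062, 268.0172424316406) on plane93: slot [543.9 220.3  93. ] brass [544.  219.5  93. ]
slot px (np.float64(301.6725663716814), np.float64(454.05309734513276)) 113 brass (301.6123352050781, 454.1355895996094) on plane93: slot [543.9 223.4  93. ] brass [543.9 223.5  93. ]
tri (array([544.12867876, 222.04874363,  88.24400863]), np.float64(0.30607616193955617))
169 -6 [316.6 426. ]
169 6 [315.6 438.1]
180 -6 [316.7 422.1]
180 6 [315.6 434.4]
192 -6 [316.7 417.7]
192 6 [315.6 430.2]
205 -6 [316.7 412.7]
205 6 [315.6 425.4]
215 -6 [316.7 408.8]
215 6 [315.6 421.6]
red 312 314 427 437
427 313 314; 428 313 314; 429 313 314; 430 312 314; 431 312 314; 432 312 314; 433 312 314; 434 312 313; 435 312 313; 436 312 313; 437 312 313;
```

```bash
python3 -m jog '[{"tx":0,"ty":-0.001,"tz":0.004,"rx":0,"ry":0,"rz":0,"claw":0},{"tx":0,"ty":-0.001,"tz":0.011,"rx":0,"ry":0,"rz":0,"claw":0},{"tx":0,"ty":-0.001,"tz":0.02,"rx":0,"ry":0,"rz":0,"claw":0},{"tx":0,"ty":-0.001,"tz":0.03,"rx":0,"ry":0,"rz":0,"claw":0},{"tx":0,"ty":-0.001,"tz":0.038,"rx":0,"ry":0,"rz":0,"claw":0},{"tx":0,"ty":-0.001,"tz":0.044,"rx":0,"ry":0,"rz":0,"claw":0},{"tx":0,"ty":-0.001,"tz":0.047,"rx":0,"ry":0,"rz":0,"claw":0},{"tx":0,"ty":-0.001,"tz":0.048,"rx":0,"ry":0,"rz":0,"claw":0},{"tx":0,"ty":-0.001,"tz":0.048,"rx":0,"ry":0,"rz":0,"claw":0},{"tx":0,"ty":-0.001,"tz":0.048,"rx":0,"ry":0,"rz":0,"claw":0}]';python3 - <<'E'
from h import *
from cell import manip
goto(542.6,222,129,95.7)
c=manip.capture("side");t=manip.capture("top");np.savez("pics/s3.npz",**c)
cv2.imwrite("pics/s3.png",cv2.resize(c["pixels"][390:480,250:370,::-1],(760,570),interpolation=3))
E
```

```text
clock: 7.75
position: [543.3, 221.2, 131.6]
ee_rot: [-0.156, 3.137, 0.0]
wrist_force: [-0.3, 0.6, -1.3]
gripper_width: 0.13
t 7.75 pos [543.3 221.2 131.6] q [ 0.39  0.35 -0.24  0.99  0.    0.29] yaw of tool y 95.69 tool z [ 0.  0. -1.] F [-0.3  0.6 -1.3] M [-0.03  0.04  0.02] w 11.1
 shift mm [0.6 0.9 2.6] rot [ 0.0002  0.0005 -0.0002]
 shift mm [0.6 0.9 2.6] rot [ 8.0000e-04 -3.0000e-04  3.1414e+00]
```

View pics/s3.png

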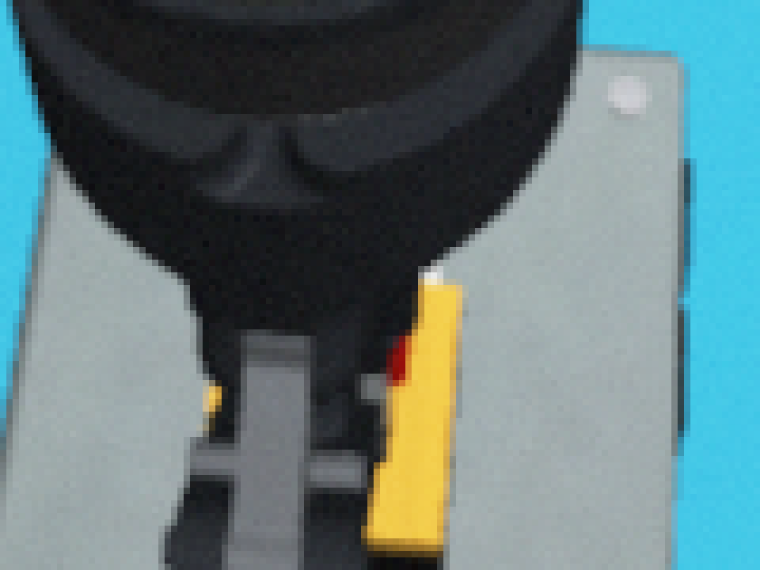

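The handle's right edge (col 314.7) sits where it should for a key centred over the slot, so I start feeling down.

```bash
python3 -m jog '[{"tx":0,"ty":0.0006,"tz":0.001,"rx":0,"ry":0,"rz":0,"claw":0},{"tx":0,"ty":0.0006,"tz":0.002,"rx":0,"ry":0,"rz":0,"claw":0},{"tx":0,"ty":0.0006,"tz":0.003,"rx":0,"ry":0,"rz":0,"claw":0},{"tx":0,"ty":0.0006,"tz":0.004,"rx":0,"ry":0,"rz":0,"claw":0},{"tx":0,"ty":0.0006,"tz":0.005,"rx":0,"ry":0,"rz":0,"claw":0},{"tx":0,"ty":0.0006,"tz":0.0055,"rx":0,"ry":0,"rz":0,"claw":0},{"tx":0,"ty":0.0006,"tz":0.006,"rx":0,"ry":0,"rz":0,"claw":0},{"tx":0,"ty":0.0006,"tz":0.0065,"rx":0,"ry":0,"rz":0,"claw":0},{"tx":0,"ty":0.0006,"tz":0.007,"rx":0,"ry":0,"rz":0,"claw":0},{"tx":0,"ty":0.0006,"tz":0.007,"rx":0,"ry":0,"rz":0,"claw":0}]';python3 -c "
from h import *
goto(542.6,222,102.4,95.7)"
```

```text
clock: 8.68
position: [542.9, 221.6, 124.2]
ee_rot: [0.156, -3.138, 0.0]
wrist_force: [0.0, -0.6, -0.7]
gripper_width: 0.138
t 8.68 pos [542.9 221.6 124.2] q [ 0.39  0.35 -0.25  0.97  0.    0.29] yaw of tool y 95.69 tool z [-0. -0. -1.] F [ 0.  -0.6 -0.7] M [-0.02  0.05 -0.06] w 11.8
 shift mm [ 0.3  0.4 21.8] rot [-0.0001 -0.0002 -0.0003]
 shift mm [ 0.3  0.4 21.8] rot [-3.0000e-04  1.0000e-04  3.1413e+00]
```

```bash
python3 -m jog '[{"tx":0,"ty":0,"tz":0.0005,"rx":0,"ry":0,"rz":0,"claw":0},{"tx":0,"ty":0,"tz":0.001,"rx":0,"ry":0,"rz":0,"claw":0},{"tx":0,"ty":0,"tz":0.0015,"rx":0,"ry":0,"rz":0,"claw":0},{"tx":0,"ty":0,"tz":0.002,"rx":0,"ry":0,"rz":0,"claw":0},{"tx":0,"ty":0,"tz":0.0025,"rx":0,"ry":0,"rz":0,"claw":0},{"tx":0,"ty":0,"tz":0.003,"rx":0,"ry":0,"rz":0,"claw":0},{"tx":0,"ty":0,"tz":0.0035,"rx":0,"ry":0,"rz":0,"claw":0},{"tx":0,"ty":0,"tz":0.004,"rx":0,"ry":0,"rz":0,"claw":0},{"tx":0,"ty":0,"tz":0.004,"rx":0,"ry":0,"rz":0,"claw":0},{"tx":0,"ty":0,"tz":0.004,"rx":0,"ry":0,"rz":0,"claw":0}]';python3 -c "
from h import *
goto(542.6,222,102.4,95.7)"
```

```text
clock: 9.52
position: [543.0, 221.6, 120.3]
ee_rot: [0.156, -3.138, -0.0]
wrist_force: [-0.8, -0.4, -0.5]
gripper_width: 0.136
t 9.52 pos [543.  221.6 120.3] q [ 0.39  0.35 -0.25  0.97  0.    0.29] yaw of tool y 95.68 tool z [-0.  0. -1.] F [-0.8 -0.4 -0.5] M [-0.08 -0.01 -0.01] w 11.6
 shift mm [ 0.3  0.4 17.9] rot [ 0.     -0.0001 -0.0003]
 shift mm [ 0.3  0.4 17.9] rot [-1.0000e-04 -0.0000e+00  3.1413e+00]
```

```bash
python3 -m jog '[{"tx":0,"ty":0,"tz":0.001,"rx":0,"ry":0,"rz":0,"claw":0},{"tx":0,"ty":0,"tz":0.0025,"rx":0,"ry":0,"rz":0,"claw":0},{"tx":0,"ty":0,"tz":0.004,"rx":0,"ry":0,"rz":0,"claw":0},{"tx":0,"ty":0,"tz":0.0055,"rx":0,"ry":0,"rz":0,"claw":0},{"tx":0,"ty":0,"tz":0.007,"rx":0,"ry":0,"rz":0,"claw":0},{"tx":0,"ty":0,"tz":0.0085,"rx":0,"ry":0,"rz":0,"claw":0},{"tx":0,"ty":0,"tz":0.01,"rx":0,"ry":0,"rz":0,"claw":0},{"tx":0,"ty":0,"tz":0.0115,"rx":0,"ry":0,"rz":0,"claw":0},{"tx":0,"ty":0,"tz":0.0125,"rx":0,"ry":0,"rz":0,"claw":0},{"tx":0,"ty":0,"tz":0.013,"rx":0,"ry":0,"rz":0,"claw":0}]';python3 -c "
from h import *
goto(542.6,222,102.4,95.7)"
```

```text
clock: 10.35
position: [542.9, 221.6, 107.1]
ee_rot: [0.156, -3.137, 0.0]
wrist_force: [0.1, 0.3, -0.3]
gripper_width: 0.13
t 10.35 pos [542.9 221.6 107.1] q [ 0.39  0.37 -0.27  0.94 -0.    0.29] yaw of tool y 95.68 tool z [-0. -0. -1.] F [ 0.1  0.3 -0.3] M [-0.03 -0.02 -0.05] w 11.1
 shift mm [0.2 0.5 4.7] rot [-0.0001 -0.0003 -0.0003]
 shift mm [0.2 0.5 4.7] rot [-4.0000e-04  1.0000e-04  3.1413e+00]
```

```bash
python3 -m jog '[{"tx":0,"ty":0.0003,"tz":0.0005,"rx":0,"ry":0,"rz":0,"claw":0},{"tx":0,"ty":0.0003,"tz":0.001,"rx":0,"ry":0,"rz":0,"claw":0},{"tx":0,"ty":0.0003,"tz":0.0015,"rx":0,"ry":0,"rz":0,"claw":0},{"tx":0,"ty":0.0003,"tz":0.002,"rx":0,"ry":0,"rz":0,"claw":0},{"tx":0,"ty":0.0003,"tz":0.0025,"rx":0,"ry":0,"rz":0,"claw":0},{"tx":0,"ty":0.0003,"tz":0.003,"rx":0,"ry":0,"rz":0,"claw":0},{"tx":0,"ty":0.0003,"tz":0.0035,"rx":0,"ry":0,"rz":0,"claw":0},{"tx":0,"ty":0.0003,"tz":0.004,"rx":0,"ry":0,"rz":0,"claw":0},{"tx":0,"ty":0.0003,"tz":0.004,"rx":0,"ry":0,"rz":0,"claw":0},{"tx":0,"ty":0.0003,"tz":0.004,"rx":0,"ry":0,"rz":0,"claw":0}]';python3 -c "
from h import *
goto(542.6,222,102.4,95.7)"
```

```text
clock: 11.18
position: [543.0, 221.9, 103.3]
ee_rot: [0.156, -3.138, 0.0]
wrist_force: [0.6, -0.4, -0.4]
gripper_width: 0.131
t 11.18 pos [543.  221.9 103.3] q [ 0.39  0.37 -0.27  0.93  0.    0.29] yaw of tool y 95.69 tool z [-0. -0. -1.] F [ 0.6 -0.4 -0.4] M [ 0.02 -0.02 -0.  ] w 11.2
 shift mm [0.3 0.1 0.9] rot [-0.     -0.0001 -0.0003]
 shift mm [0.3 0.1 0.9] rot [-1.0000e-04  0.0000e+00  3.1413e+00]
```

Now the last bit in 0.15–0.2 mm steps, feeling for the handle seating.

```bash
python3 -m jog '[{"tx":0,"ty":0,"tz":0.0002,"rx":0,"ry":0,"rz":0,"claw":0},{"tx":0,"ty":0,"tz":0.0004,"rx":0,"ry":0,"rz":0,"claw":0},{"tx":0,"ty":0,"tz":0.0006,"rx":0,"ry":0,"rz":0,"claw":0},{"tx":0,"ty":0,"tz":0.0008,"rx":0,"ry":0,"rz":0,"claw":0},{"tx":0,"ty":0,"tz":0.001,"rx":0,"ry":0,"rz":0,"claw":0},{"tx":0,"ty":0,"tz":0.001,"rx":0,"ry":0,"rz":0,"claw":0},{"tx":0,"ty":0,"tz":0.001,"rx":0,"ry":0,"rz":0,"claw":0},{"tx":0,"ty":0,"tz":0.001,"rx":0,"ry":0,"rz":0,"claw":0},{"tx":0,"ty":0,"tz":0.001,"rx":0,"ry":0,"rz":0,"claw":0},{"tx":0,"ty":0,"tz":0.001,"rx":0,"ry":0,"rz":0,"claw":0}]';python3 -c "
from h import *
goto(542.6,222,102.4,95.7)"
```

```text
clock: 12.02
position: [543.0, 221.9, 102.4]
ee_rot: [-0.156, 3.138, 0.0]
wrist_force: [-1.1, -0.5, 1.6]
gripper_width: 0.133
t 12.02 pos [543.  221.9 102.4] q [ 0.39  0.37 -0.27  0.93  0.    0.29] yaw of tool y 95.68 tool z [ 0.  0. -1.] F [-1.1 -0.5  1.6] M [-0.06  0.19  0.04] w 11.4
 shift mm [0.4 0.1 0. ] rot [ 0.      0.0001 -0.0003]
 shift mm [0.4 0.1 0. ] rot [ 1.0000e-04 -0.0000e+00  3.1413e+00]
```

```bash
python3 -m jog '[{"tx":0,"ty":0,"tz":0.0001,"rx":0,"ry":0,"rz":0,"claw":0},{"tx":0,"ty":0,"tz":0.0002,"rx":0,"ry":0,"rz":0,"claw":0},{"tx":0,"ty":0,"tz":0.0003,"rx":0,"ry":0,"rz":0,"claw":0},{"tx":0,"ty":0,"tz":0.0004,"rx":0,"ry":0,"rz":0,"claw":0},{"tx":0,"ty":0,"tz":0.0005,"rx":0,"ry":0,"rz":0,"claw":0},{"tx":0,"ty":0,"tz":0.0005,"rx":0,"ry":0,"rz":0,"claw":0},{"tx":0,"ty":0,"tz":0.0005,"rx":0,"ry":0,"rz":0,"claw":0},{"tx":0,"ty":0,"tz":0.0005,"rx":0,"ry":0,"rz":0,"claw":0},{"tx":0,"ty":0,"tz":0.0005,"rx":0,"ry":0,"rz":0,"claw":0},{"tx":0,"ty":0,"tz":0.0005,"rx":0,"ry":0,"rz":0,"claw":0}]';python3 -c "
from h import *
goto(542.6,222,102.4,95.7)"
```

```text
clock: 12.85
position: [543.1, 221.9, 102.4]
ee_rot: [-0.156, 3.137, 0.0]
wrist_force: [-2.9, -1.0, 6.1]
gripper_width: 0.131
t 12.85 pos [543.1 221.9 102.4] q [ 0.39  0.37 -0.27  0.93  0.    0.29] yaw of tool y 95.68 tool z [ 0.  0. -1.] F [-2.9 -1.   6.1] M [-0.22  0.55  0.05] w 11.2
 shift mm [0.5 0.1 0. ] rot [ 0.0002  0.0004 -0.0003]
 shift mm [0.5 0.1 0. ] rot [ 7.0000e-04 -2.0000e-04  3.1413e+00]
```

Stopped at z 102.4 with 6 N, exactly the depth predicted for a seated key. Turn clockwise (+rz), watching forces.

```bash
python3 -m jog '[{"tx":0,"ty":0,"tz":0,"rx":0,"ry":0,"rz":0.04,"claw":0},{"tx":0,"ty":0,"tz":0,"rx":0,"ry":0,"rz":0.1,"claw":0},{"tx":0,"ty":0,"tz":0,"rx":0,"ry":0,"rz":0.16,"claw":0},{"tx":0,"ty":0,"tz":0,"rx":0,"ry":0,"rz":0.22,"claw":0},{"tx":0,"ty":0,"tz":0,"rx":0,"ry":0,"rz":0.28,"claw":0},{"tx":0,"ty":0,"tz":0,"rx":0,"ry":0,"rz":0.34,"claw":0},{"tx":0,"ty":0,"tz":0,"rx":0,"ry":0,"rz":0.4,"claw":0},{"tx":0,"ty":0,"tz":0,"rx":0,"ry":0,"rz":0.46,"claw":0},{"tx":0,"ty":0,"tz":0,"rx":0,"ry":0,"rz":0.5,"claw":0},{"tx":0,"ty":0,"tz":0,"rx":0,"ry":0,"rz":0.5,"claw":0}]';python3 -c "
from h import *
goto(542.6,222,102.4,95.7)"
```

```text
clock: 13.68
position: [543.5, 221.8, 102.4]
ee_rot: [0.628, 3.077, 0.0]
wrist_force: [-0.9, -1.3, 5.2]
gripper_width: 0.133
t 13.68 pos [543.5 221.8 102.4] q [ 0.39  0.37 -0.27  0.93 -0.    0.79] yaw of tool y 66.93 tool z [ 0.001 -0.    -1.   ] F [-0.9 -1.3  5.2] M [-0.28  0.32 -0.02] w 11.3
 shift mm [ 0.9 -0.2 -0. ] rot [ 0.      0.0012 -0.5021]
 shift mm [ 0.9 -0.2 -0. ] rot [ 1.6000e-03 -0.0000e+00  2.6395e+00]
```

```bash
python3 -m jog '[{"tx":0,"ty":0,"tz":0,"rx":0,"ry":0,"rz":0.04,"claw":0},{"tx":0,"ty":0,"tz":0,"rx":0,"ry":0,"rz":0.1,"claw":0},{"tx":0,"ty":0,"tz":0,"rx":0,"ry":0,"rz":0.16,"claw":0},{"tx":0,"ty":0,"tz":0,"rx":0,"ry":0,"rz":0.22,"claw":0},{"tx":0,"ty":0,"tz":0,"rx":0,"ry":0,"rz":0.28,"claw":0},{"tx":0,"ty":0,"tz":0,"rx":0,"ry":0,"rz":0.34,"claw":0},{"tx":0,"ty":0,"tz":0,"rx":0,"ry":0,"rz":0.4,"claw":0},{"tx":0,"ty":0,"tz":0,"rx":0,"ry":0,"rz":0.46,"claw":0},{"tx":0,"ty":0,"tz":0,"rx":0,"ry":0,"rz":0.5,"claw":0},{"tx":0,"ty":0,"tz":0,"rx":0,"ry":0,"rz":0.5,"claw":0}]';python3 -c "
from h import *
goto(542.6,222,102.4,95.7)"
```

```text
clock: 14.52
position: [543.7, 222.0, 102.4]
ee_rot: [1.368, 2.827, 0.001]
wrist_force: [-0.3, -1.3, 5.6]
gripper_width: 0.128
t 14.52 pos [543.7 222.  102.4] q [ 0.39  0.37 -0.27  0.93 -0.    1.29] yaw of tool y 38.33 tool z [ 0.001  0.    -1.   ] F [-0.3 -1.3  5.6] M [-0.23  0.07  0.07] w 10.9
 shift mm [ 0.6 -0.9 -0. ] rot [ 8.0000e-04  1.3000e-03 -1.0012e+00]
 shift mm [ 0.6 -0.9 -0. ] rot [ 1.6000e-03 -9.0000e-04  2.1404e+00]
```

```bash
python3 -m jog '[{"tx":0,"ty":0,"tz":0,"rx":0,"ry":0,"rz":0.02,"claw":0},{"tx":0,"ty":0,"tz":0,"rx":0,"ry":0,"rz":0.04,"claw":0},{"tx":0,"ty":0,"tz":0,"rx":0,"ry":0,"rz":0.06,"claw":0},{"tx":0,"ty":0,"tz":0,"rx":0,"ry":0,"rz":0.08,"claw":0},{"tx":0,"ty":0,"tz":0,"rx":0,"ry":0,"rz":0.1,"claw":0},{"tx":0,"ty":0,"tz":0,"rx":0,"ry":0,"rz":0.12,"claw":0},{"tx":0,"ty":0,"tz":0,"rx":0,"ry":0,"rz":0.14,"claw":0},{"tx":0,"ty":0,"tz":0,"rx":0,"ry":0,"rz":0.16,"claw":0},{"tx":0,"ty":0,"tz":0,"rx":0,"ry":0,"rz":0.18,"claw":0},{"tx":0,"ty":0,"tz":0,"rx":0,"ry":0,"rz":0.2,"claw":0}]'|grep clock;python3 -c "
from h import *
goto(542.6,222,102.4,95.7)"
```

```text
clock: 15.35
t 15.35 pos [543.8 222.  102.4] q [ 0.39  0.37 -0.27  0.93 -0.    1.49] yaw of tool y 26.95 tool z [ 0.002  0.    -1.   ] F [ 0.2 -0.3  4.5] M [-0.23  0.02  0.11] w 11.3
 shift mm [ 0.5 -1.1  0. ] rot [ 1.1e-03  1.4e-03 -1.2e+00]
 shift mm [ 0.5 -1.1  0. ] rot [ 1.6000e-03 -1.2000e-03  1.9416e+00]
```

```bash
python3 -m jog '[{"tx":0,"ty":0,"tz":0,"rx":0,"ry":0,"rz":0.01,"claw":0},{"tx":0,"ty":0,"tz":0,"rx":0,"ry":0,"rz":0.02,"claw":0},{"tx":0,"ty":0,"tz":0,"rx":0,"ry":0,"rz":0.03,"claw":0},{"tx":0,"ty":0,"tz":0,"rx":0,"ry":0,"rz":0.04,"claw":0},{"tx":0,"ty":0,"tz":0,"rx":0,"ry":0,"rz":0.05,"claw":0},{"tx":0,"ty":0,"tz":0,"rx":0,"ry":0,"rz":0.06,"claw":0},{"tx":0,"ty":0,"tz":0,"rx":0,"ry":0,"rz":0.07,"claw":0},{"tx":0,"ty":0,"tz":0,"rx":0,"ry":0,"rz":0.08,"claw":0},{"tx":0,"ty":0,"tz":0,"rx":0,"ry":0,"rz":0.08,"claw":0},{"tx":0,"ty":0,"tz":0,"rx":0,"ry":0,"rz":0.08,"claw":0}]'|grep clock;python3 -c "
from h import *
goto(542.6,222,102.4,95.7)"
```

```text
clock: 16.18
t 16.18 pos [543.8 222.1 102.4] q [ 0.39  0.37 -0.27  0.93 -0.    1.57] yaw of tool y 22.41 tool z [ 0.002  0.    -1.   ] F [ 0.3 -0.9  4.7] M [-0.2  -0.03  0.07] w 11.5
 shift mm [ 0.4 -1.1  0. ] rot [ 1.2000e-03  1.4000e-03 -1.2792e+00]
 shift mm [ 0.4 -1.1  0. ] rot [ 1.5000e-03 -1.3000e-03  1.8624e+00]
```

```bash
python3 -m jog '[{"tx":0,"ty":0,"tz":0,"rx":0,"ry":0,"rz":0.01,"claw":0},{"tx":0,"ty":0,"tz":0,"rx":0,"ry":0,"rz":0.02,"claw":0},{"tx":0,"ty":0,"tz":0,"rx":0,"ry":0,"rz":0.03,"claw":0},{"tx":0,"ty":0,"tz":0,"rx":0,"ry":0,"rz":0.04,"claw":0},{"tx":0,"ty":0,"tz":0,"rx":0,"ry":0,"rz":0.05,"claw":0},{"tx":0,"ty":0,"tz":0,"rx":0,"ry":0,"rz":0.06,"claw":0},{"tx":0,"ty":0,"tz":0,"rx":0,"ry":0,"rz":0.07,"claw":0},{"tx":0,"ty":0,"tz":0,"rx":0,"ry":0,"rz":0.08,"claw":0},{"tx":0,"ty":0,"tz":0,"rx":0,"ry":0,"rz":0.08,"claw":0},{"tx":0,"ty":0,"tz":0,"rx":0,"ry":0,"rz":0.08,"claw":0}]'|grep clock;python3 -c "
from h import *
goto(542.6,222,102.4,95.7)"
```

```text
clock: 17.02
t 17.02 pos [543.8 222.1 102.4] q [ 0.39  0.37 -0.27  0.93 -0.    1.65] yaw of tool y 17.82 tool z [ 0.002  0.    -1.   ] F [0.1 0.2 4.9] M [-0.2  -0.05  0.07] w 11.1
 shift mm [ 0.3 -1.2 -0. ] rot [ 1.2000e-03  1.4000e-03 -1.3592e+00]
 shift mm [ 0.3 -1.2 -0. ] rot [ 1.5000e-03 -1.3000e-03  1.7823e+00]
```

```bash
python3 -c "
from cell import manip
o=manip.get_obs();print(o['torque'],o['joint_torque'].round(2),o['joint_positions'][5])"
```

```text
[-0.20106607 -0.05134105  0.06771608] [ 4.100e-01 -5.125e+01  2.883e+01 -1.000e-02  2.600e-01  5.000e-02] 1.6476729173184472
```

```bash
python3 -m jog '[{"tx":0,"ty":0,"tz":0,"rx":0,"ry":0,"rz":0.01,"claw":0},{"tx":0,"ty":0,"tz":0,"rx":0,"ry":0,"rz":0.02,"claw":0},{"tx":0,"ty":0,"tz":0,"rx":0,"ry":0,"rz":0.03,"claw":0},{"tx":0,"ty":0,"tz":0,"rx":0,"ry":0,"rz":0.04,"claw":0},{"tx":0,"ty":0,"tz":0,"rx":0,"ry":0,"rz":0.05,"claw":0},{"tx":0,"ty":0,"tz":0,"rx":0,"ry":0,"rz":0.06,"claw":0},{"tx":0,"ty":0,"tz":0,"rx":0,"ry":0,"rz":0.07,"claw":0},{"tx":0,"ty":0,"tz":0,"rx":0,"ry":0,"rz":0.08,"claw":0},{"tx":0,"ty":0,"tz":0,"rx":0,"ry":0,"rz":0.08,"claw":0},{"tx":0,"ty":0,"tz":0,"rx":0,"ry":0,"rz":0.08,"claw":0}]'|grep clock;python3 -c "
from h import *
goto(542.6,222,102.4,95.7)
from cell import manip
o=manip.get_obs();print(o['joint_torque'][5],o['joint_positions'][5])"
```

```text
clock: 17.85
t 17.85 pos [543.9 222.1 102.4] q [ 0.39  0.37 -0.27  0.93 -0.    1.73] yaw of tool y 13.23 tool z [ 0.002  0.    -1.   ] F [-0.1 -0.8  5. ] M [-0.19 -0.09  0.06] w 11.4
 shift mm [ 0.2 -1.3  0. ] rot [ 0.0015  0.0015 -1.4394]
 shift mm [ 0.2 -1.3  0. ] rot [ 1.5000e-03 -1.5000e-03  1.7022e+00]
0.06436056923121214 1.7277948110674473
```

```bash
python3 -m jog '[{"tx":0,"ty":0,"tz":0,"rx":0,"ry":0,"rz":0.01,"claw":0},{"tx":0,"ty":0,"tz":0,"rx":0,"ry":0,"rz":0.02,"claw":0},{"tx":0,"ty":0,"tz":0,"rx":0,"ry":0,"rz":0.03,"claw":0},{"tx":0,"ty":0,"tz":0,"rx":0,"ry":0,"rz":0.04,"claw":0},{"tx":0,"ty":0,"tz":0,"rx":0,"ry":0,"rz":0.05,"claw":0},{"tx":0,"ty":0,"tz":0,"rx":0,"ry":0,"rz":0.06,"claw":0},{"tx":0,"ty":0,"tz":0,"rx":0,"ry":0,"rz":0.07,"claw":0},{"tx":0,"ty":0,"tz":0,"rx":0,"ry":0,"rz":0.08,"claw":0},{"tx":0,"ty":0,"tz":0,"rx":0,"ry":0,"rz":0.08,"claw":0},{"tx":0,"ty":0,"tz":0,"rx":0,"ry":0,"rz":0.08,"claw":0}]'|grep clock;python3 -c "
from h import *
goto(542.6,222,102.4,95.7)
from cell import manip
o=manip.get_obs();print(o['joint_torque'][5],o['joint_positions'][5])"
```

```text
clock: 18.68
t 18.68 pos [543.9 222.2 102.4] q [ 0.39  0.37 -0.27  0.93 -0.    1.81] yaw of tool y 8.68 tool z [ 0.002  0.    -1.   ] F [ 1.7 -1.1  5.2] M [-0.14 -0.17  0.47] w 10.9
 shift mm [-0.  -1.3 -0. ] rot [ 1.6000e-03  1.3000e-03 -1.5188e+00]
 shift mm [-0.  -1.3 -0. ] rot [ 1.4000e-03 -1.7000e-03  1.6228e+00]
0.44495888985693455 1.80732704222505
```

```bash
python3 -m jog '[{"tx":0,"ty":0,"tz":0,"rx":0,"ry":0,"rz":0.005,"claw":0},{"tx":0,"ty":0,"tz":0,"rx":0,"ry":0,"rz":0.01,"claw":0},{"tx":0,"ty":0,"tz":0,"rx":0,"ry":0,"rz":0.015,"claw":0},{"tx":0,"ty":0,"tz":0,"rx":0,"ry":0,"rz":0.02,"claw":0},{"tx":0,"ty":0,"tz":0,"rx":0,"ry":0,"rz":0.02,"claw":0},{"tx":0,"ty":0,"tz":0,"rx":0,"ry":0,"rz":0.02,"claw":0},{"tx":0,"ty":0,"tz":0,"rx":0,"ry":0,"rz":0.02,"claw":0},{"tx":0,"ty":0,"tz":0,"rx":0,"ry":0,"rz":0.02,"claw":0},{"tx":0,"ty":0,"tz":0,"rx":0,"ry":0,"rz":0.02,"claw":0},{"tx":0,"ty":0,"tz":0,"rx":0,"ry":0,"rz":0.02,"claw":0}]'|grep clock;python3 -c "
from h import *
goto(542.6,222,102.4,95.7)
from cell import manip
o=manip.get_obs();print(o['joint_torque'][5],o['joint_positions'][5])"
```

```text
clock: 19.52
t 19.52 pos [543.9 222.2 102.4] q [ 0.39  0.37 -0.27  0.93 -0.    1.83] yaw of tool y 7.56 tool z [ 0.002  0.    -1.   ] F [ 0.8 -1.2  5.2] M [-0.13 -0.17  0.55] w 11.1
 shift mm [-0.1 -1.3  0. ] rot [ 1.7000e-03  1.4000e-03 -1.5384e+00]
 shift mm [-0.1 -1.3  0. ] rot [ 1.4000e-03 -1.7000e-03  1.6032e+00]
0.576268807053566 1.8270055865974937
```

Stop felt: torque rose from 0.06 to 0.55 N m at about 1.5 rad of tool turn. Now turn back.

```bash
for i in 1 2; do python3 -m jog '[{"tx":0,"ty":0,"tz":0,"rx":0,"ry":0,"rz":-0.06,"claw":0},{"tx":0,"ty":0,"tz":0,"rx":0,"ry":0,"rz":-0.14,"claw":0},{"tx":0,"ty":0,"tz":0,"rx":0,"ry":0,"rz":-0.22,"claw":0},{"tx":0,"ty":0,"tz":0,"rx":0,"ry":0,"rz":-0.3,"claw":0},{"tx":0,"ty":0,"tz":0,"rx":0,"ry":0,"rz":-0.38,"claw":0},{"tx":0,"ty":0,"tz":0,"rx":0,"ry":0,"rz":-0.46,"claw":0},{"tx":0,"ty":0,"tz":0,"rx":0,"ry":0,"rz":-0.54,"claw":0},{"tx":0,"ty":0,"tz":0,"rx":0,"ry":0,"rz":-0.62,"claw":0},{"tx":0,"ty":0,"tz":0,"rx":0,"ry":0,"rz":-0.68,"claw":0},{"tx":0,"ty":0,"tz":0,"rx":0,"ry":0,"rz":-0.7,"claw":0}]'|grep force; done; python3 -c "
from h import *
goto(542.6,222,102.4,95.7)
from cell import manip
o=manip.get_obs();print(o['joint_torque'][5],o['joint_positions'][5])"
```

```text
wrist_force: [-1.1, -1.1, 6.5]
wrist_force: [-0.8, -1.2, 7.4]
t 21.18 pos [543.2 221.6 102.4] q [ 0.39  0.37 -0.27  0.93 -0.    0.43] yaw of tool y 87.82 tool z [ 0.001 -0.001 -1.   ] F [-0.8 -1.2  7.4] M [-0.51  0.34 -0.11] w 11.3
 shift mm [ 0.6  0.4 -0. ] rot [-0.0006  0.0006 -0.1374]
 shift mm [ 0.6  0.4 -0. ] rot [1.0000e-03 1.0000e-03 3.0041e+00]
-0.2459483128041029 0.42569630552256205
```

```bash
python3 -m jog '[{"tx":0,"ty":0,"tz":0,"rx":0,"ry":0,"rz":-0.015,"claw":0},{"tx":0,"ty":0,"tz":0,"rx":0,"ry":0,"rz":-0.03,"claw":0},{"tx":0,"ty":0,"tz":0,"rx":0,"ry":0,"rz":-0.045,"claw":0},{"tx":0,"ty":0,"tz":0,"rx":0,"ry":0,"rz":-0.06,"claw":0},{"tx":0,"ty":0,"tz":0,"rx":0,"ry":0,"rz":-0.075,"claw":0},{"tx":0,"ty":0,"tz":0,"rx":0,"ry":0,"rz":-0.09,"claw":0},{"tx":0,"ty":0,"tz":0,"rx":0,"ry":0,"rz":-0.1,"claw":0},{"tx":0,"ty":0,"tz":0,"rx":0,"ry":0,"rz":-0.1,"claw":0},{"tx":0,"ty":0,"tz":0,"rx":0,"ry":0,"rz":-0.1,"claw":0},{"tx":0,"ty":0,"tz":0,"rx":0,"ry":0,"rz":-0.1,"claw":0}]'|grep clock;python3 -c "
from h import *
goto(542.6,222,102.4,95.7)
from cell import manip
o=manip.get_obs();print(o['joint_torque'][5],o['joint_positions'][5])"
```

```text
clock: 22.02
t 22.02 pos [543.2 221.5 102.4] q [ 0.39  0.37 -0.27  0.93 -0.    0.33] yaw of tool y 93.40 tool z [ 0.001 -0.001 -1.   ] F [-1.8 -2.2  7.8] M [-0.55  0.35 -0.02] w 11.3
 shift mm [ 0.5  0.5 -0. ] rot [-0.0008  0.0006 -0.0401]
 shift mm [ 0.5  0.5 -0. ] rot [9.0000e-04 1.2000e-03 3.1015e+00]
-0.06184026366099715 0.32832877527411697
```

Only friction so far (0.06). Tool is at +0.04 and the home stop is expected near −0.12.

```bash
python3 -m jog '[{"tx":0,"ty":0,"tz":0,"rx":0,"ry":0,"rz":-0.015,"claw":0},{"tx":0,"ty":0,"tz":0,"rx":0,"ry":0,"rz":-0.03,"claw":0},{"tx":0,"ty":0,"tz":0,"rx":0,"ry":0,"rz":-0.045,"claw":0},{"tx":0,"ty":0,"tz":0,"rx":0,"ry":0,"rz":-0.06,"claw":0},{"tx":0,"ty":0,"tz":0,"rx":0,"ry":0,"rz":-0.075,"claw":0},{"tx":0,"ty":0,"tz":0,"rx":0,"ry":0,"rz":-0.09,"claw":0},{"tx":0,"ty":0,"tz":0,"rx":0,"ry":0,"rz":-0.105,"claw":0},{"tx":0,"ty":0,"tz":0,"rx":0,"ry":0,"rz":-0.12,"claw":0},{"tx":0,"ty":0,"tz":0,"rx":0,"ry":0,"rz":-0.13,"claw":0},{"tx":0,"ty":0,"tz":0,"rx":0,"ry":0,"rz":-0.13,"claw":0}]'|grep clock;python3 -c "
from h import *
goto(542.6,222,102.4,95.7)
from cell import manip
o=manip.get_obs();print(o['joint_torque'][5],o['joint_positions'][5])"
```

```text
clock: 22.85
t 22.85 pos [543.2 221.4 102.4] q [ 0.39  0.37 -0.27  0.93 -0.    0.2 ] yaw of tool y 100.87 tool z [ 0.001 -0.001 -1.   ] F [-0.8 -2.   8.8] M [-0.65  0.32 -0.1 ] w 11.4
 shift mm [ 0.5  0.7 -0. ] rot [-0.001   0.0006  0.0902]
 shift mm [ 0.5  0.7 -0. ] rot [-1.0000e-03 -1.5000e-03 -3.0514e+00]
-0.17008316237479448 0.1979625289805483
```

```bash
python3 -m jog '[{"tx":0,"ty":0,"tz":0,"rx":0,"ry":0,"rz":-0.01,"claw":0},{"tx":0,"ty":0,"tz":0,"rx":0,"ry":0,"rz":-0.02,"claw":0},{"tx":0,"ty":0,"tz":0,"rx":0,"ry":0,"rz":-0.03,"claw":0},{"tx":0,"ty":0,"tz":0,"rx":0,"ry":0,"rz":-0.04,"claw":0},{"tx":0,"ty":0,"tz":0,"rx":0,"ry":0,"rz":-0.05,"claw":0},{"tx":0,"ty":0,"tz":0,"rx":0,"ry":0,"rz":-0.05,"claw":0},{"tx":0,"ty":0,"tz":0,"rx":0,"ry":0,"rz":-0.05,"claw":0},{"tx":0,"ty":0,"tz":0,"rx":0,"ry":0,"rz":-0.05,"claw":0},{"tx":0,"ty":0,"tz":0,"rx":0,"ry":0,"rz":-0.05,"claw":0},{"tx":0,"ty":0,"tz":0,"rx":0,"ry":0,"rz":-0.05,"claw":0}]'|grep clock;python3 -c "
from h import *
goto(542.6,222,102.4,95.7)
from cell import manip
o=manip.get_obs();print(o['joint_torque'][5],o['joint_positions'][5])"
```

```text
clock: 23.68
t 23.68 pos [543.2 221.3 102.4] q [ 0.39  0.37 -0.27  0.93 -0.    0.15] yaw of tool y 103.71 tool z [ 0.001 -0.001 -1.   ] F [-0.8 -2.7  7.7] M [-0.62  0.29 -0.05] w 11.1
 shift mm [ 0.4  0.8 -0. ] rot [-0.0011  0.0005  0.1397]
 shift mm [ 0.4  0.8 -0. ] rot [-8.0000e-04 -1.7000e-03 -3.0018e+00]
-0.06251843646168709 0.1483921524848223
```

```bash
python3 -m jog '[{"tx":0,"ty":0,"tz":0,"rx":0,"ry":0,"rz":-0.01,"claw":0},{"tx":0,"ty":0,"tz":0,"rx":0,"ry":0,"rz":-0.02,"claw":0},{"tx":0,"ty":0,"tz":0,"rx":0,"ry":0,"rz":-0.03,"claw":0},{"tx":0,"ty":0,"tz":0,"rx":0,"ry":0,"rz":-0.04,"claw":0},{"tx":0,"ty":0,"tz":0,"rx":0,"ry":0,"rz":-0.05,"claw":0},{"tx":0,"ty":0,"tz":0,"rx":0,"ry":0,"rz":-0.05,"claw":0},{"tx":0,"ty":0,"tz":0,"rx":0,"ry":0,"rz":-0.05,"claw":0},{"tx":0,"ty":0,"tz":0,"rx":0,"ry":0,"rz":-0.05,"claw":0},{"tx":0,"ty":0,"tz":0,"rx":0,"ry":0,"rz":-0.05,"claw":0},{"tx":0,"ty":0,"tz":0,"rx":0,"ry":0,"rz":-0.05,"claw":0}]'|grep clock;python3 -c "
from h import *
goto(542.6,222,102.4,95.7)
from cell import manip
o=manip.get_obs();print(o['joint_torque'][5],o['joint_positions'][5])"
```

```text
clock: 24.52
t 24.52 pos [543.2 221.3 102.4] q [ 0.39  0.37 -0.27  0.93 -0.    0.1 ] yaw of tool y 106.55 tool z [ 0.001 -0.001 -1.   ] F [-1.5 -3.3  8.1] M [-0.63  0.31 -0.29] w 10.9
 shift mm [ 0.4  0.8 -0. ] rot [-0.0012  0.0005  0.1893]
 shift mm [ 0.4  0.8 -0. ] rot [-8.0000e-04 -1.7000e-03 -2.9523e+00]
-0.27533107437193394 0.09881159496889688
```

Home stop felt (−0.28 N m). I back off by the play (0.12 + compliance, so +0.15) to line the blade up, then draw up gently.

```bash
python3 -m jog '[{"tx":0,"ty":0,"tz":0,"rx":0,"ry":0,"rz":0.03,"claw":0},{"tx":0,"ty":0,"tz":0,"rx":0,"ry":0,"rz":0.06,"claw":0},{"tx":0,"ty":0,"tz":0,"rx":0,"ry":0,"rz":0.09,"claw":0},{"tx":0,"ty":0,"tz":0,"rx":0,"ry":0,"rz":0.12,"claw":0},{"tx":0,"ty":0,"tz":-0.0003,"rx":0,"ry":0,"rz":0.15,"claw":0},{"tx":0,"ty":0,"tz":-0.0006,"rx":0,"ry":0,"rz":0.15,"claw":0},{"tx":0,"ty":0,"tz":-0.0009,"rx":0,"ry":0,"rz":0.15,"claw":0},{"tx":0,"ty":0,"tz":-0.0012,"rx":0,"ry":0,"rz":0.15,"claw":0},{"tx":0,"ty":0,"tz":-0.0015,"rx":0,"ry":0,"rz":0.15,"claw":0},{"tx":0,"ty":0,"tz":-0.0015,"rx":0,"ry":0,"rz":0.15,"claw":0}]'|grep clock;python3 -c "
from h import *
goto(542.6,222,102.4,95.7)
from cell import manip
o=manip.get_obs();print(o['joint_torque'][5],o['joint_positions'][5])"
```

```text
clock: 25.35
t 25.35 pos [542.6 221.9 102.9] q [ 0.39  0.37 -0.27  0.93  0.    0.25] yaw of tool y 98.00 tool z [-0.001 -0.    -1.   ] F [ 0.2 -0.8 -0.5] M [-0.02 -0.06 -0.01] w 11.0
 shift mm [-0.1  0.1  0.5] rot [-0.0001 -0.0009  0.0402]
 shift mm [-0.1  0.1  0.5] rot [ 1.5000e-03 -1.0000e-04 -3.1014e+00]
-0.005184489127714187 0.2483839385960245
```

```bash
python3 -m jog '[{"tx":0,"ty":0,"tz":-0.0005,"rx":0,"ry":0,"rz":0,"claw":0},{"tx":0,"ty":0,"tz":-0.001,"rx":0,"ry":0,"rz":0,"claw":0},{"tx":0,"ty":0,"tz":-0.002,"rx":0,"ry":0,"rz":0,"claw":0},{"tx":0,"ty":0,"tz":-0.003,"rx":0,"ry":0,"rz":0,"claw":0},{"tx":0,"ty":0,"tz":-0.004,"rx":0,"ry":0,"rz":0,"claw":0},{"tx":0,"ty":0,"tz":-0.005,"rx":0,"ry":0,"rz":0,"claw":0},{"tx":0,"ty":0,"tz":-0.006,"rx":0,"ry":0,"rz":0,"claw":0},{"tx":0,"ty":0,"tz":-0.007,"rx":0,"ry":0,"rz":0,"claw":0},{"tx":0,"ty":0,"tz":-0.008,"rx":0,"ry":0,"rz":0,"claw":0},{"tx":0,"ty":0,"tz":-0.008,"rx":0,"ry":0,"rz":0,"claw":0}]'|grep clock;python3 -c "
from h import *
goto(542.6,222,102.4,95.7)
from cell import manip
o=manip.get_obs();print(o['joint_torque'][5],o['joint_positions'][5])"
```

```text
clock: 26.18
t 26.18 pos [543.1 222.  111.6] q [ 0.39  0.36 -0.26  0.95 -0.    0.25] yaw of tool y 97.98 tool z [ 0.  0. -1.] F [ 0.1  0.3 -0.9] M [ 0.03 -0.03  0.04] w 11.2
 shift mm [0.5 0.1 9.2] rot [0.0001 0.0004 0.0398]
 shift mm [0.5 0.1 9.2] rot [-6.0000e-04  1.0000e-04 -3.1018e+00]
-8.653522399981739e-05 0.2487540371760291
```

Moving freely. Now out to carry height.

```bash
python3 -m jog '[{"tx":0,"ty":0,"tz":-0.002,"rx":0,"ry":0,"rz":0,"claw":0},{"tx":0,"ty":0,"tz":-0.005,"rx":0,"ry":0,"rz":0,"claw":0},{"tx":0,"ty":0,"tz":-0.009,"rx":0,"ry":0,"rz":0,"claw":0},{"tx":0,"ty":0,"tz":-0.014,"rx":0,"ry":0,"rz":0,"claw":0},{"tx":0,"ty":0,"tz":-0.02,"rx":0,"ry":0,"rz":0,"claw":0},{"tx":0,"ty":0,"tz":-0.03,"rx":0,"ry":0,"rz":0,"claw":0},{"tx":0,"ty":0,"tz":-0.042,"rx":0,"ry":0,"rz":0,"claw":0},{"tx":0,"ty":0,"tz":-0.054,"rx":0,"ry":0,"rz":0,"claw":0},{"tx":0,"ty":0,"tz":-0.062,"rx":0,"ry":0,"rz":0,"claw":0},{"tx":0,"ty":0,"tz":-0.066,"rx":0,"ry":0,"rz":0,"claw":0}]'|grep clock;python3 -c "
from h import *
goto(553.8,-167.1,175,87)
from cell import manip
c=manip.capture('side');cv2.imwrite('pics/s4.png',cv2.resize(c['pixels'][360:480,230:390,::-1],(760,570),interpolation=3))
"
```

```text
clock: 27.02
t 27.02 pos [543.9 222.3 179.4] q [ 0.39  0.31 -0.17  1.09  0.    0.25] yaw of tool y 97.98 tool z [ 0.002  0.001 -1.   ] F [ 0.4  0.9 -0.4] M [-0.04  0.   -0.01] w 11.2
 shift mm [  44.2 -387.     4. ] rot [0.0009 0.0025 0.1916]
 shift mm [  44.2 -387.     4. ] rot [-3.70e-03  1.40e-03 -2.95e+00]
```

View pics/s4.png

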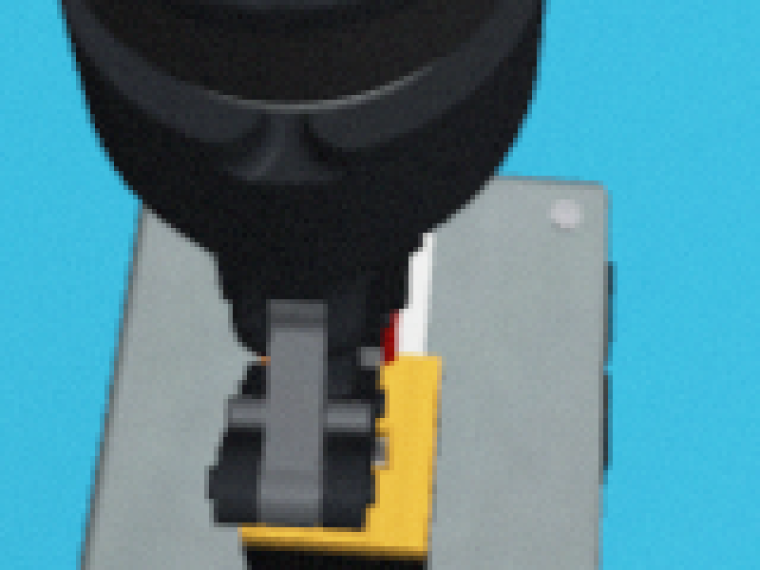

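```bash
python3 -m jog '[{"tx":0.001,"ty":-0.008,"tz":0,"rx":0,"ry":0,"rz":0,"claw":0},{"tx":0.003,"ty":-0.024,"tz":0,"rx":0,"ry":0,"rz":0,"claw":0},{"tx":0.005,"ty":-0.045,"tz":0,"rx":0,"ry":0,"rz":0,"claw":0},{"tx":0.008,"ty":-0.068,"tz":0,"rx":0,"ry":0,"rz":0,"claw":0},{"tx":0.01,"ty":-0.092,"tz":0,"rx":0,"ry":0,"rz":0,"claw":0},{"tx":0.013,"ty":-0.116,"tz":0,"rx":0,"ry":0,"rz":0,"claw":0},{"tx":0.016,"ty":-0.14,"tz":0,"rx":0,"ry":0,"rz":0,"claw":0},{"tx":0.019,"ty":-0.164,"tz":0,"rx":0,"ry":0,"rz":0,"claw":0},{"tx":0.022,"ty":-0.188,"tz":0,"rx":0,"ry":0,"rz":0,"claw":0},{"tx":0.024,"ty":-0.21,"tz":0,"rx":0,"ry":0,"rz":0,"claw":0}]' >/dev/null; python3 -m jog '[{"tx":0.003,"ty":-0.024,"tz":0,"rx":0,"ry":0,"rz":0.02,"claw":0},{"tx":0.006,"ty":-0.048,"tz":0,"rx":0,"ry":0,"rz":0.05,"claw":0},{"tx":0.009,"ty":-0.072,"tz":0,"rx":0,"ry":0,"rz":0.08,"claw":0},{"tx":0.012,"ty":-0.096,"tz":0,"rx":0,"ry":0,"rz":0.11,"claw":0},{"tx":0.015,"ty":-0.12,"tz":0,"rx":0,"ry":0,"rz":0.14,"claw":0},{"tx":0.018,"ty":-0.142,"tz":0,"rx":0,"ry":0,"rz":0.17,"claw":0},{"tx":0.0195,"ty":-0.16,"tz":0,"rx":0,"ry":0,"rz":0.2,"claw":0},{"tx":0.0202,"ty":-0.171,"tz":0,"rx":0,"ry":0,"rz":0.203,"claw":0},{"tx":0.0202,"ty":-0.177,"tz":0,"rx":0,"ry":0,"rz":0.203,"claw":0},{"tx":0.0202,"ty":-0.177,"tz":0,"rx":0,"ry":0,"rz":0.203,"claw":0}]'|grep clock; python3 -c "
from h import *
goto(553.8,-167.2,80,86.3)"
```

```text
clock: 28.73
t 28.73 pos [ 552.6 -168.4  176.8] q [-0.3   0.3  -0.19  1.08 -0.   -0.23] yaw of tool y 86.30 tool z [-0.001  0.    -1.   ] F [-0.5 -0.3 -0.8] M [ 0.   -0.02 -0.02] w 11.5
 shift mm [-1.2  1.3 96.8] rot [ 0.0001 -0.0007  0.0001]
 shift mm [-1.2  1.3 96.8] rot [ 1.1000e-03  2.0000e-04 -3.1415e+00]
```

```bash
python3 -m jog '[{"tx":0,"ty":0.001,"tz":0.005,"rx":0,"ry":0,"rz":0,"claw":0},{"tx":0,"ty":0.001,"tz":0.018,"rx":0,"ry":0,"rz":0,"claw":0},{"tx":0,"ty":0.001,"tz":0.034,"rx":0,"ry":0,"rz":0,"claw":0},{"tx":0,"ty":0.001,"tz":0.05,"rx":0,"ry":0,"rz":0,"claw":0},{"tx":0,"ty":0.001,"tz":0.066,"rx":0,"ry":0,"rz":0,"claw":0},{"tx":0,"ty":0.001,"tz":0.08,"rx":0,"ry":0,"rz":0,"claw":0},{"tx":0,"ty":0.001,"tz":0.089,"rx":0,"ry":0,"rz":0,"claw":0},{"tx":0,"ty":0.001,"tz":0.093,"rx":0,"ry":0,"rz":0,"claw":0},{"tx":0,"ty":0.001,"tz":0.094,"rx":0,"ry":0,"rz":0,"claw":0},{"tx":0,"ty":0.001,"tz":0.094,"rx":0,"ry":0,"rz":0,"claw":0}]'|grep clock; python3 -c "
from h import *
goto(553.8,-167.1,50,86.3)"
```

```text
clock: 29.57
t 29.57 pos [ 553.2 -166.1   83.5] q [-0.29  0.37 -0.32  0.88  0.   -0.23] yaw of tool y 86.39 tool z [ 0.  0. -1.] F [-0.1 -0.5 -0.8] M [-0.01  0.01 -0.01] w 11.1
 shift mm [-0.7 -1.  33.5] rot [0.0001 0.0001 0.0015]
 shift mm [-0.7 -1.  33.5] rot [-2.0000e-04  1.0000e-04 -3.1401e+00]
```

```bash
python3 -m jog '[{"tx":-0.0005,"ty":-0.001,"tz":0.002,"rx":0,"ry":0,"rz":0,"claw":0},{"tx":-0.0005,"ty":-0.001,"tz":0.005,"rx":0,"ry":0,"rz":0,"claw":0},{"tx":-0.0005,"ty":-0.001,"tz":0.008,"rx":0,"ry":0,"rz":0,"claw":0},{"tx":-0.0005,"ty":-0.001,"tz":0.0095,"rx":0,"ry":0,"rz":0,"claw":0},{"tx":-0.0005,"ty":-0.001,"tz":0.0105,"rx":0,"ry":0,"rz":0,"claw":0},{"tx":-0.0005,"ty":-0.001,"tz":0.0115,"rx":0,"ry":0,"rz":0,"claw":0},{"tx":-0.0005,"ty":-0.001,"tz":0.0125,"rx":0,"ry":0,"rz":0,"claw":0},{"tx":-0.0005,"ty":-0.001,"tz":0.0135,"rx":0,"ry":0,"rz":0,"claw":0},{"tx":-0.0005,"ty":-0.001,"tz":0.0145,"rx":0,"ry":0,"rz":0,"claw":0},{"tx":-0.0005,"ty":-0.001,"tz":0.0145,"rx":0,"ry":0,"rz":0,"claw":0}]'|grep clock; python3 -c "
from h import *
goto(553.8,-167.1,50,86.3)"
```

```text
clock: 30.4
t 30.40 pos [ 553.3 -167.5   68.6] q [-0.29  0.39 -0.33  0.85  0.   -0.23] yaw of tool y 86.35 tool z [-0.  0. -1.] F [ 0.3  0.9 -1.2] M [0.03 0.01 0.02] w 11.5
 shift mm [-0.5  0.4 18.6] rot [ 0.0001 -0.0002  0.0008]
 shift mm [-0.5  0.4 18.6] rot [ 3.0000e-04  1.0000e-04 -3.1408e+00]
```

Entered freely (tip about 5 mm below the mouth). Continue down to 2 mm above seating.

```bash
python3 -m jog '[{"tx":0,"ty":0.0003,"tz":0.001,"rx":0,"ry":0,"rz":0,"claw":0},{"tx":0,"ty":0.0003,"tz":0.0025,"rx":0,"ry":0,"rz":0,"claw":0},{"tx":0,"ty":0.0003,"tz":0.0045,"rx":0,"ry":0,"rz":0,"claw":0},{"tx":0,"ty":0.0003,"tz":0.0065,"rx":0,"ry":0,"rz":0,"claw":0},{"tx":0,"ty":0.0003,"tz":0.0085,"rx":0,"ry":0,"rz":0,"claw":0},{"tx":0,"ty":0.0003,"tz":0.0105,"rx":0,"ry":0,"rz":0,"claw":0},{"tx":0,"ty":0.0003,"tz":0.0125,"rx":0,"ry":0,"rz":0,"claw":0},{"tx":0,"ty":0.0003,"tz":0.0145,"rx":0,"ry":0,"rz":0,"claw":0},{"tx":0,"ty":0.0003,"tz":0.016,"rx":0,"ry":0,"rz":0,"claw":0},{"tx":0,"ty":0.0003,"tz":0.0165,"rx":0,"ry":0,"rz":0,"claw":0}]'|grep clock; python3 -c "
from h import *
goto(553.8,-167.1,49.4,86.3)"
```

```text
clock: 31.23
t 31.23 pos [ 553.2 -167.1   51.9] q [-0.29  0.4  -0.35  0.82  0.   -0.23] yaw of tool y 86.34 tool z [-0.  0. -1.] F [-0.5 -0.1 -0.6] M [ 0.02 -0.    0.03] w 11.6
 shift mm [-0.6  0.1  2.5] rot [ 0.0001 -0.0004  0.0008]
 shift mm [-0.6  0.1  2.5] rot [ 7.0000e-04  2.0000e-04 -3.1408e+00]
```

```bash
python3 -m jog '[{"tx":0,"ty":0,"tz":0.0005,"rx":0,"ry":0,"rz":0,"claw":0},{"tx":0,"ty":0,"tz":0.001,"rx":0,"ry":0,"rz":0,"claw":0},{"tx":0,"ty":0,"tz":0.0014,"rx":0,"ry":0,"rz":0,"claw":0},{"tx":0,"ty":0,"tz":0.0018,"rx":0,"ry":0,"rz":0,"claw":0},{"tx":0,"ty":0,"tz":0.002,"rx":0,"ry":0,"rz":0,"claw":0},{"tx":0,"ty":0,"tz":0.0022,"rx":0,"ry":0,"rz":0,"claw":0},{"tx":0,"ty":0,"tz":0.0024,"rx":0,"ry":0,"rz":0,"claw":0},{"tx":0,"ty":0,"tz":0.0024,"rx":0,"ry":0,"rz":0,"claw":0},{"tx":0,"ty":0,"tz":0.0024,"rx":0,"ry":0,"rz":0,"claw":0},{"tx":0,"ty":0,"tz":0.0024,"rx":0,"ry":0,"rz":0,"claw":0}]'|grep clock; python3 -c "
from h import *
goto(553.8,-167.1,49.4,86.3)"
```

```text
clock: 32.07
t 32.07 pos [ 553.4 -167.2   49.9] q [-0.29  0.41 -0.35  0.81  0.   -0.23] yaw of tool y 86.34 tool z [ 0.  0. -1.] F [ 0.5  0.6 -0.8] M [0.01 0.03 0.02] w 11.4
 shift mm [-0.4  0.1  0.5] rot [0.     0.     0.0008]
 shift mm [-0.4  0.1  0.5] rot [-0.      0.     -3.1408]
```

```bash
python3 -m jog '[{"tx":0,"ty":0,"tz":0.0002,"rx":0,"ry":0,"rz":0,"claw":0},{"tx":0,"ty":0,"tz":0.0004,"rx":0,"ry":0,"rz":0,"claw":0},{"tx":0,"ty":0,"tz":0.0006,"rx":0,"ry":0,"rz":0,"claw":0},{"tx":0,"ty":0,"tz":0.0008,"rx":0,"ry":0,"rz":0,"claw":0},{"tx":0,"ty":0,"tz":0.001,"rx":0,"ry":0,"rz":0,"claw":0},{"tx":0,"ty":0,"tz":0.001,"rx":0,"ry":0,"rz":0,"claw":0},{"tx":0,"ty":0,"tz":0.001,"rx":0,"ry":0,"rz":0,"claw":0},{"tx":0,"ty":0,"tz":0.001,"rx":0,"ry":0,"rz":0,"claw":0},{"tx":0,"ty":0,"tz":0.001,"rx":0,"ry":0,"rz":0,"claw":0},{"tx":0,"ty":0,"tz":0.001,"rx":0,"ry":0,"rz":0,"claw":0}]'|grep clock; python3 -c "
from h import *
goto(553.8,-167.1,49.4,86.3)"
```

```text
clock: 32.9
t 32.90 pos [ 553.5 -167.2   49.4] q [-0.29  0.41 -0.35  0.81  0.   -0.23] yaw of tool y 86.34 tool z [ 0. -0. -1.] F [-1.6 -0.   4.9] M [0.12 0.43 0.04] w 11.3
 shift mm [-0.3  0.1  0. ] rot [-0.0001  0.0003  0.0008]
 shift mm [-0.3  0.1  0. ] rot [-5.0000e-04 -1.0000e-04 -3.1408e+00]
```

Seated at the original height with 5 N. Release and rise.

```bash
python3 -m jog '[{"tx":0,"ty":0,"tz":-0.0003,"rx":0,"ry":0,"rz":0,"claw":0.012},{"tx":0,"ty":0,"tz":-0.0003,"rx":0,"ry":0,"rz":0,"claw":0.016},{"tx":0,"ty":0,"tz":-0.0003,"rx":0,"ry":0,"rz":0,"claw":0.022},{"tx":0,"ty":0,"tz":-0.0003,"rx":0,"ry":0,"rz":0,"claw":0.03},{"tx":0,"ty":0,"tz":-0.0003,"rx":0,"ry":0,"rz":0,"claw":0.04},{"tx":0,"ty":0,"tz":-0.0003,"rx":0,"ry":0,"rz":0,"claw":0.05},{"tx":0,"ty":0,"tz":-0.0003,"rx":0,"ry":0,"rz":0,"claw":0.06},{"tx":0,"ty":0,"tz":-0.0003,"rx":0,"ry":0,"rz":0,"claw":0.07},{"tx":0,"ty":0,"tz":-0.0003,"rx":0,"ry":0,"rz":0,"claw":0.07},{"tx":0,"ty":0,"tz":-0.0003,"rx":0,"ry":0,"rz":0,"claw":0.07}]'|egrep 'clock|force|grip'; python3 -m jog '[{"tx":0,"ty":0,"tz":-0.005,"rx":0,"ry":0,"rz":0,"claw":0.07},{"tx":0,"ty":0,"tz":-0.015,"rx":0,"ry":0,"rz":0,"claw":0.07},{"tx":0,"ty":0,"tz":-0.03,"rx":0,"ry":0,"rz":0,"claw":0.07},{"tx":0,"ty":0,"tz":-0.05,"rx":0,"ry":0,"rz":0,"claw":0.07},{"tx":0,"ty":0,"tz":-0.07,"rx":0,"ry":0,"rz":0,"claw":0.07},{"tx":0,"ty":0,"tz":-0.09,"rx":0,"ry":0,"rz":0,"claw":0.07},{"tx":0,"ty":0,"tz":-0.11,"rx":0,"ry":0,"rz":0,"claw":0.07},{"tx":0,"ty":0,"tz":-0.125,"rx":0,"ry":0,"rz":0,"claw":0.07},{"tx":0,"ty":0,"tz":-0.13,"rx":0,"ry":0,"rz":0,"claw":0.07},{"tx":0,"ty":0,"tz":-0.13,"rx":0,"ry":0,"rz":0,"claw":0.07}]'|egrep 'clock|pos|force|grip'
python3 - <<'E'
from h import *
from cell import manip
c=manip.capture("side");S=dict(np.load("pics/side0.npz"))
for n,k in(("before",S),("after",c)):
    m,q=mask(k,(0,130,60),(8,255,255),(325,205,360,245));P=world(k,m);print(n,cv2.minAreaRect(q),np.percentile(P[:,2],[2,98]).round(1))
cv2.imwrite("pics/end.png",np.hstack([cv2.resize(c["pixels"][190:280,300:380,::-1],(380,430),interpolation=3),cv2.resize(c["pixels"][390:480,250:370,::-1],(400,430),interpolation=3)]))
E
```

```text
clock: 33.73
wrist_force: [0.2, -0.0, -0.2]
gripper_width: 0.82
clock: 34.57
position: [554.7, -167.6, 181.5]
wrist_force: [0.5, -0.5, -0.3]
gripper_width: 0.816
before ((341.34759521484375, 225.8719482421875), (16.56473159790039, 21.092426300048828), 6.34019136428833) [43.6 87.5]
after ((341.3565368652344, 226.07789611816406), (16.1153621673584, 21.27589988708496), 5.19442892074585) [43.1 87.3]
```

View pics/end.png

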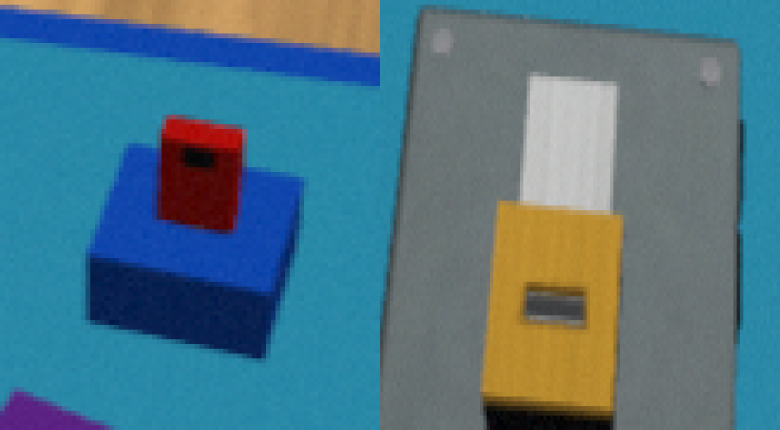

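The key stands fully down in the small blue rest (crop 200,175), and the slot in the brass (crop 555,305) looks as it did at the start, lined up at home.

```bash
python3 -c "
from cell import manip
print(manip.get_obs()['clock'],manip.sign_off())"
```

```text
the job is handed in; nothing more can be done
34.6167 None
```

The isolator is re-armed, and the job is handed in at 34.6 s of the 72 s allowed.

- **Insertion:** the key went into the switch without resistance until the handle met the face, at the depth I expected, with about 6 N of contact force.
- **Clockwise turn:** I turned it until the torque rose from 0.06 to about 0.55 N m, at roughly 1.5 rad of wrist turn. That puts the stop at about 1.35 rad of core turn.
- **Back home:** I felt the home stop at −0.28 N m, lined the blade up with the slot again and drew the key out without drag.
- **Return:** the key met the rest at the same height it was taken from, with 5 N of contact. I then released it and moved the gripper clear.

**Last checks:** in the side view the key's outline is within 0.3 px of where it started and its handle top is at the same height. The switch's core looks lined up with its slot, and the gripper is open with no load. I did not measure the spool, cutters or case again, but the arm never went near them.

**Disagreements:** the two cameras differed by about 3 mm on where the switch sits along the box, so I used the midpoint, and the key slid in freely there. The home stop also came about 0.04 rad later than the stated play would give, probably from the key twisting slightly in the grip, and I allowed for that before drawing it out.

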